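# Stack the vacuum fittings on the trap inlet

## Task

Close the open inlet on top of the steel vacuum trap, ready for clamping: on its flange stack the large centring ring, the conical reducer with its wide flange down, the small centring ring and last the blank flange. Build it up on the trap one piece at a time in that order, each piece sitting level and fully home with the ring lips inside the recesses of the flanges. Do not tip over the glass vials that stand among the parts.

Things in the scene. Friction and masses are not known exactly. Their poses are not given: they have to be found in the camera images.
- trap: Target: fixed stainless pot, 102 mm across, cover bolts up to 64 mm high. On its axis a neck ends in the inlet flange, 55 mm across, face up, 90 mm above the bench, with a round recess 42 mm wide, 4.5 mm deep, chamfered. Side outlet with black cap reaches 72 mm from the axis along body x, below 45 mm. Origin: centre of underside, on the inlet's axis; z up.
- large_ring: Aluminium sleeve 40 mm outside, 35 inside, 16 tall; round its middle a collar 51 mm across, 8 thick (brown seal in an aluminium band). The lips, 4 mm above and below the collar, enter 42 mm recesses; the collar rests on the face. Both sides alike; 45 g. Origin: its centre, 8 mm up; z its axis. Grip across the collar, tips above its underside. Seated: origin 94 mm above the trap's.
- reducer: Stainless cone, 40 mm tall, 180 g, standing upright. Wide flange 55 mm at the bottom, recess 42 mm wide, 4.5 deep underneath; tapers to a 28 mm neck 26 to 30 mm up; narrow flange 40 mm across from 33 to 40 mm up, recess 28 mm wide, 4.5 deep in its top. Grip across the narrow flange. Origin: centre of underside; z up. Seated on the large ring: origin 98 mm above the trap's.
- small_ring: Like the large ring but smaller: sleeve 26 mm outside, 21 inside, 16 tall; collar 36 mm across, 8 thick; its 4 mm lips enter 28 mm recesses. Both sides alike; 25 g. Origin: its centre, 8 mm up; z its axis. Grip across the collar, tips above its underside (4 mm up as it lies). Seated in the reducer's top: origin 44 mm above the reducer's.
- blank: Plain stainless disc, 40 mm across, 10 mm thick, flat on top, recess 28 mm wide, 4.5 deep in its underside; lies recess down; 80 g. Origin: centre of underside; z up. Grip across its upright edge, tips above its underside. Seated on the small ring: origin 48 mm above the reducer's.
- vial_1: A glass sample vial with a screw cap (pale cap), 23 mm across and 48 mm tall, standing upright; about 30 g. Not to be handled and not to be tipped over. Origin: centre of its underside, z up.
- vial_2: A glass sample vial with a screw cap (black cap), 23 mm across and 48 mm tall, standing upright; about 30 g. Not to be handled and not to be tipped over. Origin: centre of its underside, z up.
- vial_3: A glass sample vial with a screw cap (black cap), 23 mm across and 48 mm tall, standing upright; about 30 g. Not to be handled and not to be tipped over. Origin: centre of its underside, z up.
Things that resemble listed ones, but are neither listed nor needed, are in the scene too. What is shaped like the small_ring but orange or yellow is not meant. Several things look just like the blank: the one meant starts farthest to the robot's right.

How it is judged:
On the way, in this order (a step that is already met when the one before it is completed fails the run):
1. the large centring ring is seated in the trap's inlet and let go (horizontal distance between large_ring and trap below 0.003 m and z of large_ring in the frame of trap between 0.092 and 0.096 m and (angle between large_ring's own z axis and vertical below 0.05 rad or angle between large_ring's own z axis and vertical above 3.09 rad) and contact force between the fingers and large_ring below 0.05 N), for 0.2 s.
2. the reducer is seated on the large ring, wide flange down, and let go (horizontal distance between reducer and large_ring below 0.003 m and z of reducer in the frame of trap between 0.096 and 0.1 m and angle between reducer's own z axis and vertical below 0.05 rad and contact force between the fingers and reducer below 0.05 N), for 0.2 s.
3. with the reducer on the trap, the small centring ring is seated in the reducer's top and let go (horizontal distance between reducer and large_ring below 0.003 m and z of reducer in the frame of trap between 0.096 and 0.1 m and angle between reducer's own z axis and vertical below 0.05 rad and horizontal distance between small_ring and reducer below 0.003 m and z of small_ring in the frame of reducer between 0.042 and 0.046 m and (angle between small_ring's own z axis and vertical below 0.05 rad or angle between small_ring's own z axis and vertical above 3.09 rad) and contact force between the fingers and small_ring below 0.05 N), for 0.2 s.
4. the blank flange is seated on the small ring and let go (horizontal distance between blank and small_ring below 0.003 m and z of blank in the frame of reducer between 0.046 and 0.05 m and angle between blank's own z axis and vertical below 0.05 rad and contact force between the fingers and blank below 0.05 N), for 0.2 s.
At the end, for the whole second after the job is handed in: Large ring in the trap's inlet, reducer upright on it, small ring in the reducer's top, blank flange on that: each within 3 mm of the axis of the piece below, within 2 mm of its fully seated height and level within 0.05 rad; all let go and at rest (horizontal distance between large_ring and trap below 0.003 m and z of large_ring in the frame of trap between 0.092 and 0.096 m and (angle between large_ring's own z axis and vertical below 0.05 rad or angle between large_ring's own z axis and vertical above 3.09 rad) and horizontal distance between reducer and large_ring below 0.003 m and z of reducer in the frame of trap between 0.096 and 0.1 m and angle between each of reducer, blank's own z axis and vertical below 0.05 rad and horizontal distance between small_ring and reducer below 0.003 m and z of small_ring in the frame of reducer between 0.042 and 0.046 m and (angle between small_ring's own z axis and vertical below 0.05 rad or angle between small_ring's own z axis and vertical above 3.09 rad) and horizontal distance between blank and small_ring below 0.003 m and z of blank in the frame of reducer between 0.046 and 0.05 m and linear speed of each of large_ring, reducer, small_ring, blank below 0.02 m/s); the robot touches nothing.
It fails at once if a glass vial is tipped over (angle between any of vial_1, vial_2, vial_3's own z axis and vertical above 0.6 rad).
It also fails if it takes over 115 s, if anything falls off the work surface, if the arm or the gripper's body presses on something with over 40 N, if the wrist force passes 120 N, or if a joint passes its speed limit or range.

## Robot

A 6-joint arm with a two-finger parallel gripper is mounted at the origin on a cart in front of the work surface, level with it; the furniture and walls round the work are solid. World frame = base frame: x ahead of the robot, y to its left, z up, the work surface at z = 0. Lengths are in m, angles in rad, forces in N, time in s.
With the tool pointing down it reaches from about 0.35 to 0.8 m from the base axis. Payload 7.3 kg.
Tool frame: the origin (TCP) lies midway between the tips of the shut fingers; the grasp point (between the pads) lies 19 mm behind it; z points along the fingers, y is the direction in which the jaws open and shut (so a half turn about z gives the same grasp; the last joint's range is limited). The gripper opens to 85 mm and grips with 20 to 120 N. Pads are 22 mm wide; open, the fingers measure 114 mm over their backs; the gripper's body (76 mm by 85 mm) begins 54 mm behind the grasp point. The pads swing forward as they close: fully open they stand 13 mm farther back than shut.
Start: joints at [-1.477, 0.342, 1.524, -0, 1.275, -0.146], TCP at [0.125, -0.51, 0.231] pointing down, gripper open.
Joint ranges: [-2.53, 2.53], [-0.77, 2.02], [0.04, 2.7], [-1, 4.14], [0.28, 2.66], [-3.11, 3.11]. Speed limits (rad/s): [2.57, 2.57, 3.14, 3.14, 3.14, 3.14].

## Interface

Orientations are given as a rotation vector (axis times angle).
In Python, from station import robot gives the robot as it stands.
- The arm moves only by the tool send_rows, never from a script. Its argument "series" is a list of rows, each a list of 5 numbers: the opening, from 0 (shut) to 1 (fully open), then the shift along the world's x, y, z in cm, then the turn about the world's z in rad. In form: [[claw, tx, ty, tz, twist], ...]. A call has exactly 5 rows; each row is the pose to reach, as a shift and turn from the pose commanded when the call began; what a row does not reach only later rows make up. A row lasts 1/12 s, in which the tool goes at most 41.7 mm and 7.16 degrees, less where a joint would pass 70% of its speed; a pose out of reach is approached as far as the arm can. A call with a gripper value outside its range is refused whole. The fingers move at their own pace and stop on an object; "grip_force" is the grip in N (left out, the last holds). Time passes only in rows, so rows that repeat a pose let the fingers close, or fill a call up. It gives the time, the measured TCP pose, the force and the opening at its end, in the units of the state.
- robot.get_obs(): the state, without advancing time (a new reading comes with each control period).
- robot.snapshot(name): name is "side" or "top"; returns a dict with "color" (400x640x3 uint8, blue, green, red), "range_z" (400x640 float32, m along the optical axis (not along the pixel's ray), 0 where there is no reading), "fx", "fy", "cx", "cy" (pixels), "xyz" and "attitude" of the camera in the world. Camera axes: x right, y up, looking along -z (the intrinsics and any distortion apply to the point x, -y, -z); pixel columns grow to the right and rows downward; lengths in m; the calibration is good to about 2 mm. A picture is of the moment at which its call begins.
- robot.sign_off(): hands the job in, once; it reports no verdict.
Trained networks look in the newest picture that a camera, given by its name, has taken for a name from the list of things; names that differ only in an ending like _2 or _b are one class to them, and where a whole thing is asked for, a point or a joint stands for the part that bears it (a point fixed in the world has none). Each returns a list of dicts, best first, with "p" (0 to 1); they miss things now and then, are a little off and sometimes report something else, mostly with a low value. They report only what shows in the picture. A call takes as long as a camera call. They do not tell look-alikes from the thing itself.
- robot.silhouettes(camera, target): "region" (400x640 bool, what is visible of it) and "centre" ([column, row] in pixels, amid what is visible of it).
The state is a dict: "clock": time; "joint_positions": joint angles; "qvel": joint speeds; "effort": joint torques, N m; "position": TCP position; "orientation": TCP orientation; "wrist_force": force on the tool from outside, world axes, zero at the start; "torque": the same for the moment, N m; "finger_gap": opening from 0.0 (shut) to 1.0 (fully open).
Only numpy, scipy, OpenCV 4.12 (cv2) and the standard library are available. Lean on these libraries where they do the work, as an engineer would, in place of code of your own. Each camera call takes 0.05 s, during which the arm holds its last target.

## Working session

There is one attempt and no reset: what is moved stays moved. The work goes in short steps, Python scripts to look and compute and a tool call to move; the robot and the scene stay as the last step left them, time stands still between calls to the robot, and variables do not carry over. Pictures are saved under pics/ and viewed, and the job is handed in when it is done.

Besides the shell and the picture viewer there is one more tool, called after "Call:" as a command line: name --pt "numbers of a row" for each row, then --argument value for the rest. send_rows: Moves the arm, as the interface text tells. Its arguments: {"type":"object","properties":{"series":{"type":"array","items":{"type":"array","items":{"type":"number"}}},"grip_force":{"type":"number"}},"required":["series"]}

```bash
ls; mkdir -p pics; python3 - <<'E'
from station import robot
import cv2,pickle
print(robot.get_obs())
for n in ["top","side"]:
    s=robot.snapshot(n); pickle.dump(s,open(f"pics/{n}0.pkl","wb"))
    cv2.imwrite(f"pics/{n}0.png",s["color"]); print(n,s["fx"],s["fy"],s["cx"],s["cy"],s["xyz"],s["attitude"],[k for k in s])
    for t in ["trap","large_ring","reducer","small_ring","blank","vial_1"]:
        print(t,[(round(d["p"],2),d["centre"],int(d["region"].sum())) for d in robot.silhouettes(n,t)])
E
```

```text
pics
{'clock': 0.0, 'joint_positions': array([-1.47697447e+00,  3.42769819e-01,  1.52503739e+00, -1.87263709e-05,
        1.27541873e+00, -1.45986393e-01]), 'qvel': array([ 0.00062207, -0.00114966,  0.00040002,  0.00090219,  0.00080272,
       -0.00051402]), 'effort': array([-2.61902796e-04, -4.33671784e+01, -2.46009529e+01, -2.37443082e-04,
        7.89075420e-03, -2.30541474e-06]), 'position': array([ 0.12467968, -0.50955139,  0.23059442]), 'orientation': array([-3.11741386e+00, -3.75601121e-01, -3.87629653e-05]), 'wrist_force': array([-0.42229026, -0.23477109,  0.82814328]), 'torque': array([ 0.00675524, -0.00954993, -0.0397489 ]), 'finger_gap': 1.002305601961571}
top 477.0932330594374 477.0932330594374 320.76828096914807 200.31281995426457 [ 0.26237541 -0.01299639  1.22654124] [ 0.18215924 -0.16992337 -1.51738739] ['color', 'range_z', 'fx', 'fy', 'cx', 'cy', 'xyz', 'attitude']
trap [(0.58, [381.8, 184.6], 1473)]
large_ring [(0.55, [307.4, 231.0], 186)]
reducer [(0.9, [188.7, 222.7], 371)]
small_ring [(0.7, [463.8, 264.3], 131), (0.44, [402.5, 243.3], 57), (0.27, [300.9, 234.0], 98)]
blank [(0.51, [257.7, 167.2], 211), (0.44, [222.2, 182.1], 174)]
vial_1 [(0.65, [253.7, 250.5], 102), (0.63, [316.2, 157.1], 96), (0.48, [369.6, 258.4], 73)]
side 405.9215146779653 405.9215146779653 316.1121027641105 196.88189119776032 [ 0.05444151 -1.07716418  0.48658086] [ 1.17892134 -0.26223208 -0.3464929 ] ['color', 'range_z', 'fx', 'fy', 'cx', 'cy', 'xyz', 'attitude']
trap [(0.82, [355.3, 211.3], 1187)]
large_ring []
reducer [(0.5, [264.9, 172.4], 138)]
small_ring [(0.69, [323.9, 238.1], 104), (0.57, [341.1, 253.3], 113), (0.42, [331.1, 269.6], 144)]
blank [(0.51, [319.9, 182.1], 54), (0.47, [303.1, 176.8], 49)]
vial_1 [(0.65, [289.2, 221.3], 155), (0.59, [265.5, 188.2], 97), (0.47, [350.7, 184.3], 29)]
```

View pics/top0.png

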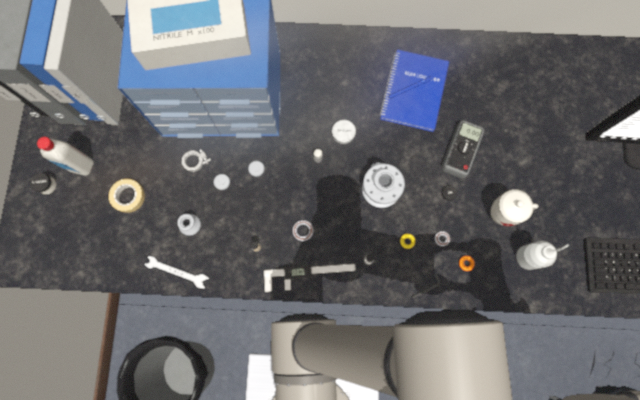

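View pics/side0.png

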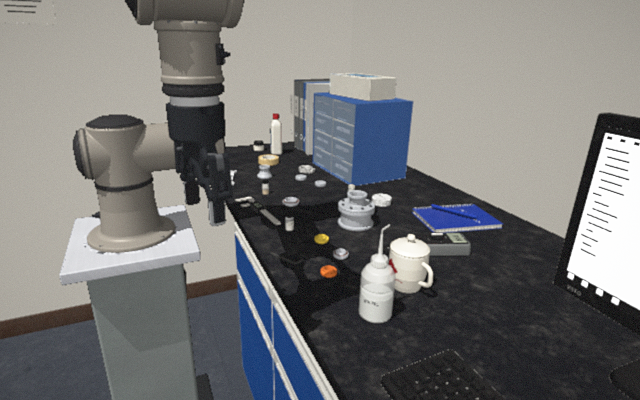

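```bash
python3 - <<'E'
import cv2,pickle
s=pickle.load(open("pics/top0.pkl","rb"))["color"]
cv2.imwrite("pics/top0z.png",cv2.resize(s[130:310,150:420],(800,533),interpolation=cv2.INTER_CUBIC))
cv2.imwrite("pics/top0z2.png",cv2.resize(s[130:310,380:640],(800,554),interpolation=cv2.INTER_CUBIC))
E
```

```text
(no output)
```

View pics/top0z.png

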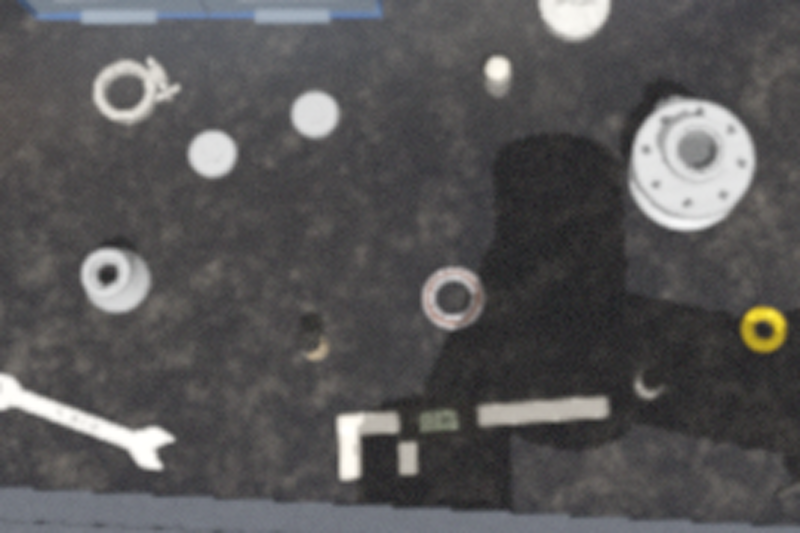

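View pics/top0z2.png

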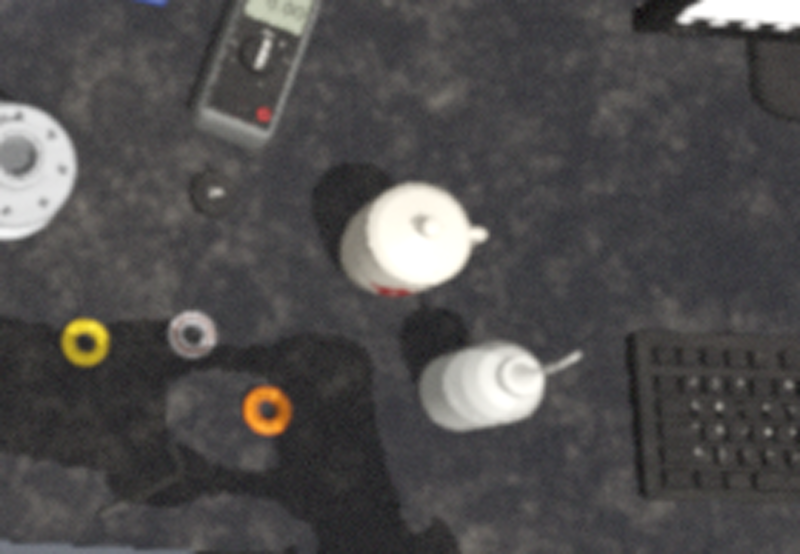

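```bash
cat > h.py <<'E'
import numpy as np,cv2,pickle
from scipy.spatial.transform import Rotation as Rn
from scipy.optimize import minimize
def ray(s,u,v):
    d=np.array([(u-s["cx"])/s["fx"],-(v-s["cy"])/s["fy"],-1.0])
    return Rn.from_rotvec(s["attitude"]).apply(d)
def p2w(s,u,v,z):
    d=ray(s,u,v); c=np.array(s["xyz"]); return c+d*(z-c[2])/d[2]
def w2p(s,P):
    q=Rn.from_rotvec(s["attitude"]).inv().apply(np.atleast_2d(P)-s["xyz"])
    return np.stack([s["cx"]+s["fx"]*q[:,0]/-q[:,2], s["cy"]-s["fy"]*q[:,1]/-q[:,2]],1)
def rect(s,x0,y0,z,half=.05,res=.0005):
    n=int(2*half/res)+1
    xs=x0-half+np.arange(n)*res; ys=y0-half+np.arange(n)*res
    X,Y=np.meshgrid(xs,ys)
    p=w2p(s,np.stack([X.ravel(),Y.ravel(),0*X.ravel()+z],1)).astype(np.float32).reshape(n,n,2)
    return cv2.remap(s["color"],p[...,0],p[...,1],cv2.INTER_CUBIC)
def circ(s,x0,y0,z,r,half=None,sgn=1,search=.015,chan=None):
    """maximise inside-outside contrast along circle of radius r at height z; sgn=+1 bright inside"""
    a=np.linspace(0,2*np.pi,180,endpoint=False)
    g=cv2.cvtColor(s["color"],cv2.COLOR_BGR2GRAY).astype(np.float32) if chan is None else s["color"][...,chan].astype(np.float32)
    def samp(x,y,rr):
        p=w2p(s,np.stack([x+rr*np.cos(a),y+rr*np.sin(a),0*a+z],1)).astype(np.float32)
        return cv2.remap(g,p[None,:,0].copy(),p[None,:,1].copy(),cv2.INTER_LINEAR)[0]
    f=lambda q:-sgn*np.mean(np.clip(sgn*(samp(q[0],q[1],r-.002)-samp(q[0],q[1],r+.002)),-60,60))*sgn
    best=min(((f((x0+i,y0+j)),x0+i,y0+j) for i in np.arange(-search,search+1e-9,.0015) for j in np.arange(-search,search+1e-9,.0015)))
    m=minimize(f,best[1:],method="Nelder-Mead",options=dict(initial_simplex=[best[1:],(best[1]+.001,best[2]),(best[1],best[2]+.001)],xatol=1e-5))
    return m.x,-m.fun
def load(n): return pickle.load(open(f"pics/{n}.pkl","rb"))
E
python3 - <<'E'
from h import *
t=load("top0");s=load("side0")
np.set_printoptions(precision=4,suppress=True)
for n,u,v,us,vs,z,r in [("trap",385,181,357,196,.09,.0275),("large",303,231,290,202,.012,.0255),("red",185,220,264,168,.04,.02),("redwide",189,224,264,178,.0,.0275),("small",443,239,341,253,.012,.018),("yellow",408,241,321,239,.012,.018),("orange",467,264,329,270,.012,.018),("blank",257,168,319,182,.010,.02),("blank2",222,182,303,177,.01,.02),("vialp",318,154,350,184,.048,.0115),("vialb",254,246,265,186,.048,.0115),("vialc",369,257,289,217,.048,.0115)]:
    a=p2w(t,u,v,z);b=p2w(s,us,vs,z)
    dz=t["range_z"][v,u]; w=np.array(t["xyz"])+ray(t,u,v)*dz
    ct=circ(t,a[0],a[1],z,r); cs=circ(s,ct[0][0],ct[0][1],z,r)
    print(n,"click",a[:2],b[:2],"depth",w,"circ",ct[0],round(ct[1],1),"side",cs[0],round(cs[1],1))
E
```

```text
trap click [ 0.5791 -0.1538] [ 0.5754 -0.1756] depth [ 0.5876 -0.1576  0.0595] circ [ 0.5832 -0.1546] 17.6 side [ 0.5848 -0.155 ] 36.3
large click [0.4578 0.0451] [0.4554 0.0295] depth [0.4595 0.0456 0.0011] circ [0.4597 0.047 ] 45.5 side [0.4655 0.0527] 30.7
red click [0.4676 0.3435] [0.4569 0.3134] depth [ 0.4746  0.3557 -0.0006] circ [0.4635 0.3428] 44.3 side [0.4613 0.3291] 28.5
redwide click [0.4644 0.3439] [0.4568 0.3169] depth [ 0.4646  0.3443 -0.0014] circ [0.4643 0.344 ] 46.4 side [0.4653 0.3523] 33.5
small click [ 0.4537 -0.3145] [ 0.4578 -0.3195] depth [ 0.4555 -0.3174  0.0003] circ [ 0.4554 -0.3114] 45.0 side [ 0.451  -0.3285] 42.0
yellow click [ 0.4444 -0.225 ] [ 0.443  -0.2355] depth [ 0.446  -0.2268  0.0013] circ [ 0.4445 -0.2229] 60.0 side [ 0.4498 -0.2244] 37.3
orange click [ 0.3926 -0.3745] [ 0.3985 -0.3785] depth [ 0.3939 -0.3779  0.0004] circ [ 0.3954 -0.3731] 54.3 side [ 0.3982 -0.3736] 36.8
blank click [0.6216 0.1766] [0.6198 0.1778] depth [0.622  0.1769 0.0085] circ [0.6209 0.1796] 60.0 side [0.6249 0.1801] 38.0
blank2 click [0.5789 0.2661] [0.5869 0.2501] depth [0.5788 0.266  0.0102] circ [0.5799 0.2683] 60.0 side [0.5834 0.268 ] 36.3
vialp click [0.6553 0.0156] [0.662  0.0244] depth [0.6553 0.0156 0.048 ] circ [0.6599 0.0171] 58.4 side [0.6611 0.0149] 42.8
vialb click [0.4088 0.1627] [0.3972 0.1016] depth [0.4086 0.1625 0.0498] circ [0.4069 0.158 ] 27.0 side [0.3934 0.1587] 3.7
vialc click [ 0.3948 -0.1229] [ 0.3863 -0.153 ] depth [ 0.3946 -0.1227  0.05  ] circ [ 0.3873 -0.1211] 31.7 side [ 0.3859 -0.1094] 3.2
```

```bash
cat >> h.py <<'E'
# solids as lists of (z,r) rings; silhouette = union of hulls of consecutive rings
SOL={"trap":[(.083,.0275),(.09,.0275)],"large_ring":[(.004,.0255),(.012,.0255)],"reducer":[(0,.0275),(.006,.0275)],
"small_ring":[(.004,.018),(.012,.018)],"blank":[(0,.02),(.01,.02)],"redtop":[(.033,.02),(.04,.02)],"vial":[(0,.0115),(.048,.0115)]}
def outline(s,x,y,sol,z0=0,n=90):
    a=np.linspace(0,2*np.pi,n,endpoint=False)
    P=np.concatenate([np.stack([x+r*np.cos(a),y+r*np.sin(a),0*a+z+z0],1) for z,r in sol])
    return cv2.convexHull(w2p(s,P).astype(np.float32))[:,0]
def fit(s,x0,y0,sol,z0=0,search=.01,off=.8,clip=200,part=None):
    g=cv2.cvtColor(s["color"],cv2.COLOR_BGR2GRAY).astype(np.float32)
    def f(q):
        h=outline(s,q[0],q[1],sol,z0)
        # resample
        c=np.vstack([h,h[:1]]); d=np.r_[0,np.cumsum(np.hypot(*np.diff(c,axis=0).T))]
        t=np.linspace(0,d[-1],160,endpoint=False); p=np.stack([np.interp(t,d,c[:,0]),np.interp(t,d,c[:,1])],1)
        tg=np.roll(p,-1,0)-np.roll(p,1,0); nn=np.stack([tg[:,1],-tg[:,0]],1); nn/=np.linalg.norm(nn,axis=1)[:,None]+1e-9
        if np.mean(np.sum(nn*(p-p.mean(0)),1))<0: nn=-nn
        sm=lambda k:cv2.remap(g,(p+k*nn)[None,:,0].astype(np.float32),(p+k*nn)[None,:,1].astype(np.float32),cv2.INTER_LINEAR)[0]
        return -np.mean(np.clip(sm(-off)-sm(off),-clip,clip))
    st=np.arange(-search,search+1e-9,.001)
    b=min((f((x0+i,y0+j)),x0+i,y0+j) for i in st for j in st)
    m=minimize(f,b[1:],method="Nelder-Mead",options=dict(initial_simplex=[b[1:],(b[1]+.001,b[2]),(b[1],b[2]+.001)],xatol=1e-5))
    return m.x,-m.fun
def crop(s,x,y,z,k,half=40,outs=()):
    u,v=w2p(s,[(x,y,z)])[0]; u0,v0=int(u)-half,int(v)-half
    im=cv2.copyMakeBorder(s["color"],60,60,60,60,cv2.BORDER_CONSTANT)[v0+60:v0+60+2*half,u0+60:u0+60+2*half]
    im=cv2.resize(im,None,fx=k,fy=k,interpolation=cv2.INTER_CUBIC)
    for o,c in outs: cv2.polylines(im,[np.round(((o-[u0,v0]+.5)*k-.5)*8).astype(np.int32)],True,c,1,cv2.LINE_AA,3)
    return im
E
cat > a.py <<'E'
from h import *
t=load("top0");s=load("side0")
np.set_printoptions(precision=4,suppress=True)
rows=[[],[]]
for n,k,x,y in [("trap","trap",.583,-.154),("large","large_ring",.46,.046),("red","reducer",.464,.344),("redtop","redtop",.464,.343),("small","small_ring",.4545,-.313),("blank","blank",.622,.178),("vialp","vial",.658,.016)]:
    for i,c in enumerate((t,s)):
        q,v=fit(c,x,y,SOL[k]); print(n,"ts"[i],q,round(v,1))
        rows[i].append(crop(c,x,y,.01 if k!="trap" else .09,6 if n=="x" else 5,20,[(outline(c,*q,SOL[k]),(0,255,0))]))
W=[np.hstack(r[:4]) for r in rows]; cv2.imwrite("pics/f1.png",np.vstack(W))
W=[np.hstack(r[4:]) for r in rows]; cv2.imwrite("pics/f2.png",np.vstack(W))
E
python3 a.py
```

```text
trap t [ 0.5843 -0.1555] 15.6
trap s [ 0.5876 -0.1515] 73.7
large t [0.4603 0.0478] 53.4
large s [0.463  0.0467] 75.1
red t [0.4637 0.3442] 61.4
red s [0.465  0.3446] 83.7
redtop t [0.4643 0.344 ] 58.2
redtop s [0.4666 0.3471] 46.0
small t [ 0.4564 -0.3124] 55.7
small s [ 0.4589 -0.3143] 75.7
blank t [0.6224 0.1805] 77.6
blank s [0.6246 0.1803] 95.5
vialp t [0.6588 0.0168] 66.1
vialp s [0.6632 0.0187] 51.8
```

View pics/f1.png

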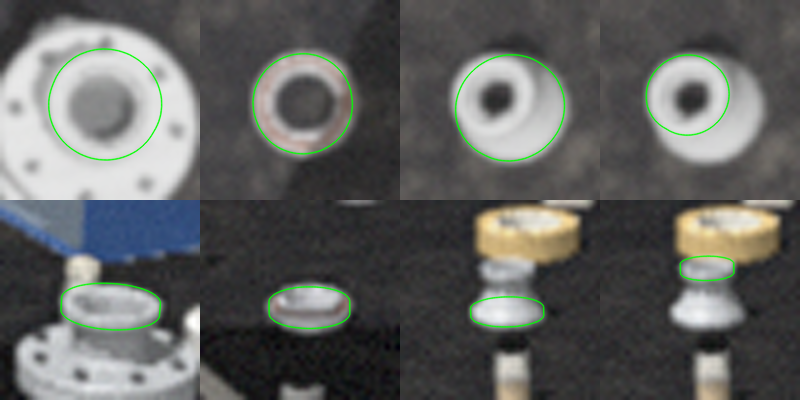

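View pics/f2.png

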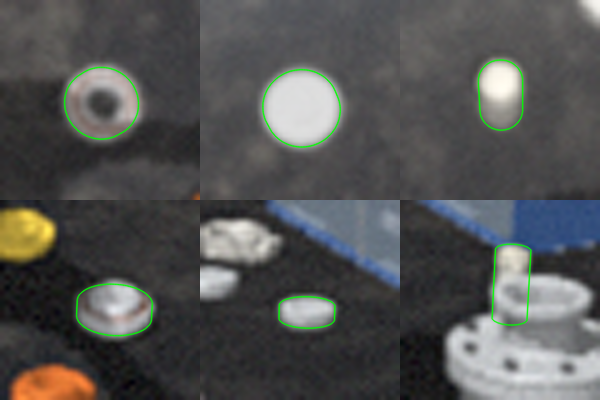

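```bash
cat >> h.py <<'E'
def cloud(s):
    v,u=np.mgrid[0:400,0:640]; d=s["range_z"]
    q=np.stack([(u-s["cx"])/s["fx"],-(v-s["cy"])/s["fy"],-np.ones_like(d)],-1)*d[...,None]
    W=Rn.from_rotvec(s["attitude"]).apply(q.reshape(-1,3))+s["xyz"]; W=W.reshape(400,640,3); W[d<=0]=np.nan; return W
E
python3 - <<'E'
from h import *
np.set_printoptions(precision=4,suppress=True)
for nm in ("top0","side0"):
    s=load(nm);W=cloud(s);Q=W.reshape(-1,3)
    for n,x,y,r,a,b in [("trap",.584,-.1545,.04,.084,.096),("large",.46,.047,.035,.009,.02),("redtop",.464,.344,.03,.034,.046),("small",.4565,-.3125,.03,.009,.02),("blank",.6225,.180,.03,.006,.016)]:
        m=(np.hypot(Q[:,0]-x,Q[:,1]-y)<r)&(Q[:,2]>a)&(Q[:,2]<b); P=Q[m]
        (cx,cy),rr=cv2.minEnclosingCircle(P[:,:2].astype(np.float32)) 
        print(nm,n,m.sum(),P.mean(0),"mid",(P.min(0)+P.max(0))/2,"mec",cx.__round__(4),cy.__round__(4),round(rr,4),"zmed",np.median(P[:,2]))
E
```

```text
top0 trap 223 [ 0.5822 -0.1537  0.0888] mid [ 0.5809 -0.1537  0.0893] mec 0.5825 -0.154 0.0285 zmed 0.08895758664959441
top0 large 154 [0.4588 0.0463 0.0133] mid [0.4592 0.0464 0.0145] mec 0.4594 0.0469 0.0256 zmed 0.01319454911088569
top0 redtop 142 [0.4626 0.3423 0.0393] mid [0.4619 0.3415 0.0396] mec 0.4624 0.342 0.0202 zmed 0.03939869582766842
top0 small 98 [ 0.4549 -0.3104  0.0134] mid [ 0.4548 -0.3108  0.0145] mec 0.4554 -0.3104 0.0185 zmed 0.01307665405680103
top0 blank 175 [0.6207 0.1797 0.0102] mid [0.6235 0.1796 0.011 ] mec 0.625 0.1785 0.0241 zmed 0.010099686425849352
side0 trap 127 [ 0.585  -0.1586  0.0888] mid [ 0.5854 -0.1587  0.0884] mec 0.5877 -0.1591 0.0297 zmed 0.08928607735854183
side0 large 87 [0.4617 0.0385 0.0134] mid [0.4626 0.0399 0.0142] mec 0.4633 0.0406 0.0268 zmed 0.013307320882666729
side0 redtop 43 [0.4655 0.3371 0.0392] mid [0.4636 0.3407 0.0392] mec 0.4623 0.3411 0.0242 zmed 0.03891444566271418
side0 small 102 [ 0.4574 -0.3189  0.0132] mid [ 0.4583 -0.3165  0.0135] mec 0.4581 -0.3171 0.0181 zmed 0.012737430447447684
side0 blank 46 [0.6235 0.173  0.0107] mid [0.624  0.1753 0.0099] mec 0.6237 0.174 0.0223 zmed 0.011085938900892739
```

Call:
send_rows --pt "1 1.6 2.8 0 -0.08" --pt "1 3.6 6.2 0 -0.16" --pt "1 5.6 9.5 0 -0.24" --pt "1 7.6 12.8 0 -0.24" --pt "1 9.6 16 0 -0.24" --grip_force 30

```text
clock: 1.12
position: [0.2212, -0.3483, 0.2313]
orientation: [3.141, -0.002, 0.0]
wrist_force: [1.4, -0.1, -0.4]
finger_gap: 1.0
```

Call:
send_rows --pt "1 2.0 3.3 0 0" --pt "1 4 6.6 0 0" --pt "1 6 9.9 0 0" --pt "1 8 13.2 0 0" --pt "1 10 16.5 0 0"

```text
clock: 1.53
position: [0.3213, -0.1833, 0.2316]
orientation: [3.141, -0.001, 0.001]
wrist_force: [0.8, -0.4, 0.4]
finger_gap: 1.0
```

```bash
cat > st.py <<'E'
from station import robot
import numpy as np
from scipy.spatial.transform import Rotation as Rn
o=robot.get_obs(); R=Rn.from_rotvec(o["orientation"]).as_matrix()
np.set_printoptions(precision=4,suppress=True)
print(o["clock"],o["position"],"yaw y-axis deg",np.degrees(np.arctan2(R[1,1],R[0,1])),"tz",R[:,2],"F",o["wrist_force"],"gap",o["finger_gap"],"q",o["joint_positions"])
E
python3 st.py
```

```text
1.5333 [ 0.3213 -0.1833  0.2316] yaw y-axis deg -90.03954314829404 tz [ 0.0007 -0.0007 -1.    ] F [ 0.7692 -0.3592  0.3757] gap 1.000047810477297 q [-0.7266  0.0513  1.8975 -0.0001  1.1918  0.845 ]
```

Call:
send_rows --pt "1 2.1 3.5 0 0" --pt "1 4.2 7 0 0" --pt "1 6.3 10.4 0 0" --pt "1 8.4 13.8 -1 0" --pt "1 10.5 17.2 -3 0"

```text
clock: 1.95
position: [0.4265, -0.0133, 0.2042]
orientation: [3.14, 0.001, 0.009]
wrist_force: [1.7, -1.8, 0.5]
finger_gap: 1.0
```

Call:
send_rows --pt "1 1.8 2.9 -2 0" --pt "1 3.5 5.8 -5 0" --pt "1 3.5 5.8 -8.5 0" --pt "1 3.5 5.8 -12 0" --pt "1 3.5 5.8 -14.1 0"

```text
clock: 2.37
position: [0.4578, 0.0437, 0.0587]
orientation: [-3.141, -0.003, 0.006]
wrist_force: [-1.2, -0.3, 0.1]
finger_gap: 1.004
```

```bash
python3 st.py; cat > sn.py <<'E'
import sys,pickle,cv2
from station import robot
for n in sys.argv[2:]:
    s=robot.snapshot(n); pickle.dump(s,open(f"pics/{n}{sys.argv[1]}.pkl","wb")); cv2.imwrite(f"pics/{n}{sys.argv[1]}.png",s["color"])
E
python3 sn.py 1 side top; python3 - <<'E'
from h import *
a=crop(load("side1"),.4615,.047,.03,7,40);b=crop(load("top1"),.4615,.047,.03,7,40)
cv2.imwrite("pics/g1.png",cv2.resize(np.hstack([a,b]),(800,400)))
E
```

```text
2.3667 [0.4578 0.0437 0.0587] yaw y-axis deg -89.90477610732383 tz [-0.0037  0.0001 -1.    ] F [-1.2159 -0.298   0.0768] gap 1.0040270025103133 q [-0.0717  0.4577  1.9136 -0.0002  0.7739  1.4975]
```

View pics/g1.png

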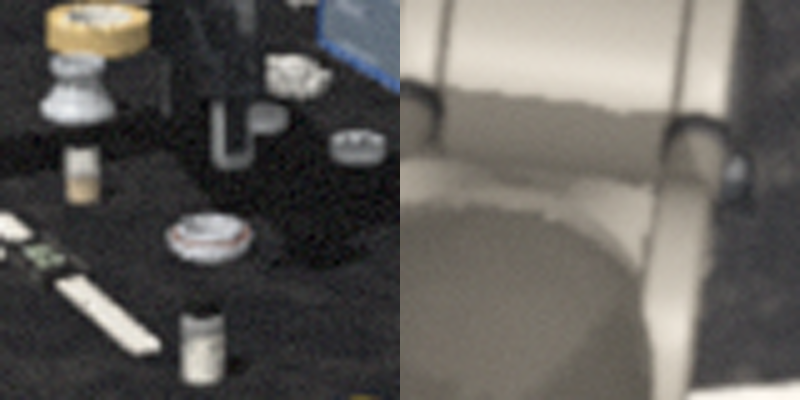

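Call:
send_rows --pt "1 0 0 -2 0" --pt "1 0 0 -4 0" --pt "1 0 0 -5.4 0" --pt "1 0 0 -5.7 0" --pt "1 0 0 -5.7 0" --grip_force 20

```text
clock: 2.88
position: [0.4598, 0.0425, 0.0053]
orientation: [3.141, -0.001, 0.001]
wrist_force: [0.0, 0.9, 0.2]
finger_gap: 1.001
```

Call:
send_rows --pt "0.7 0 0 0 0" --pt "0.5 0 0 0 0" --pt "0.5 0 0 0 0" --pt "0.5 0 0 0 0" --pt "0.5 0 0 0 0"

```text
clock: 3.3
position: [0.4602, 0.0426, 0.0061]
orientation: [3.141, -0.0, 0.004]
wrist_force: [-2.2, -0.3, 8.0]
finger_gap: 0.57
```

```bash
python3 st.py; python3 sn.py 2 side; python3 - <<'E'
from h import *
a=crop(load("side2"),.4615,.047,.03,12,25)
cv2.imwrite("pics/g2.png",a)
E
```

```text
3.3 [0.4602 0.0426 0.0061] yaw y-axis deg -90.00512353008666 tz [ 0.0024 -0.0003 -1.    ] F [-2.173  -0.255   7.9906] gap 0.5699298680766404 q [-0.0736  0.5563  1.9503 -0.0003  0.6325  1.4975]
```

View pics/g2.png

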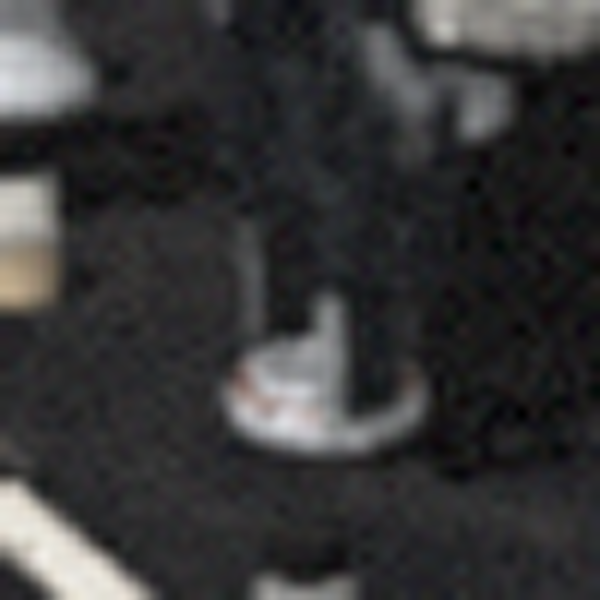

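Call:
send_rows --pt "0.8 0 0 0.5 0" --pt "1 0 0.2 1 0" --pt "1 0.1 0.4 1 0" --pt "1 0.1 0.45 1 0" --pt "1 0.1 0.45 1 0"

```text
clock: 3.77
position: [0.4604, 0.0474, 0.0148]
orientation: [3.141, 0.0, 0.0]
wrist_force: [-0.5, -0.8, 0.3]
finger_gap: 0.996
```

```bash
python3 st.py
```

```text
3.7667 [0.4604 0.0474 0.0148] yaw y-axis deg -89.99096575128227 tz [ 0.0003 -0.0001 -1.    ] F [-0.4501 -0.8348  0.3438] gap 0.9961564943745308 q [-0.0631  0.5409  1.9415 -0.0001  0.6589  1.5077]
```

Call:
send_rows --pt "1 0 0 -0.7 0" --pt "1 0 0 -1.3 0" --pt "1 0 0 -1.3 0" --pt "0.6 0 0 -1.3 0" --pt "0.4 0 0 -1.3 0"

```text
clock: 4.18
position: [0.4601, 0.0472, 0.0013]
orientation: [3.142, -0.001, -0.001]
wrist_force: [-0.6, -0.3, 0.1]
finger_gap: 0.746
```

Call:
send_rows --pt "0.4 0 0 0 0" --pt "0.4 0 0 0 0" --pt "0.4 0 0 0 0" --pt "0.4 0 0 0 0" --pt "0.4 0 0 0 0"

```text
clock: 4.6
position: [0.4604, 0.0472, 0.0019]
orientation: [3.141, -0.0, 0.001]
wrist_force: [-1.3, -1.7, 3.8]
finger_gap: 0.58
```

```bash
python3 st.py; python3 sn.py 3 side; python3 - <<'E'
from h import *
a=crop(load("side3"),.4615,.047,.03,12,25)
cv2.imwrite("pics/g3.png",a)
E
```

```text
4.6 [0.4604 0.0472 0.0019] yaw y-axis deg -90.01130108904454 tz [ 0.0004 -0.0001 -1.    ] F [-1.3112 -1.7019  3.8436] gap 0.5796722047237544 q [-0.0636  0.5659  1.9491 -0.0002  0.6262  1.5075]
```

View pics/g3.png

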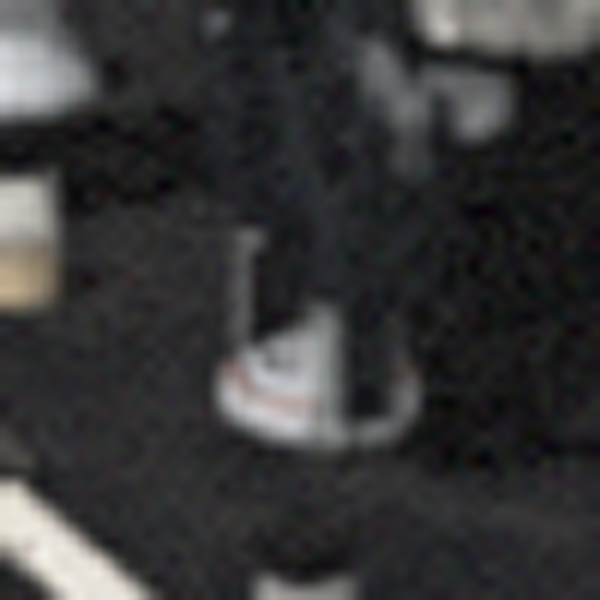

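Call:
send_rows --pt "0.4 0 0 0.5 0" --pt "0.4 0 0 1.5 0" --pt "0.4 0 0 3 0" --pt "0.4 0 0 3 0" --pt "0.4 0 0 3 0"

```text
clock: 5.07
position: [0.4608, 0.0472, 0.0321]
orientation: [3.141, -0.0, 0.003]
wrist_force: [-0.6, -0.7, -0.9]
finger_gap: 0.58
```

```bash
python3 st.py; python3 sn.py 4 side; python3 - <<'E'
from h import *
a=crop(load("side4"),.4615,.047,.05,12,25)
cv2.imwrite("pics/g4.png",a)
E
```

```text
5.0667 [0.4608 0.0472 0.0321] yaw y-axis deg -90.01108799820192 tz [ 0.0017 -0.0002 -1.    ] F [-0.557  -0.7028 -0.9397] gap 0.5803361598054602 q [-0.0636  0.5081  1.9301 -0.0001  0.7016  1.5075]
```

View pics/g4.png

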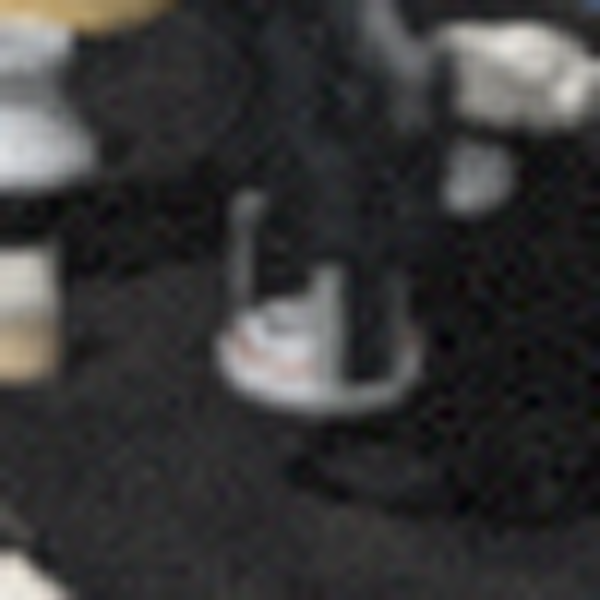

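Call:
send_rows --pt "0.4 0 0 -1.5 0" --pt "0.4 0 0 -2.8 0" --pt "0.4 0 0 -3.0 0" --pt "0.8 0 0 -3.0 0" --pt "1 0 0 -3 0"

```text
clock: 5.53
position: [0.4598, 0.0472, 0.001]
orientation: [-3.142, 0.0, 0.002]
wrist_force: [-0.1, 0.3, 0.4]
finger_gap: 0.841
```

Call:
send_rows --pt "1 0 0 1 0" --pt "1 0 0 2 0.12" --pt "1 0 0 2 0.24" --pt "1 0 0 2 0.36" --pt "1 0 0 2 0.48"

```text
clock: 5.95
position: [0.4601, 0.0472, 0.0215]
orientation: [-3.049, -0.755, 0.0]
wrist_force: [-0.5, -1.4, -0.1]
finger_gap: 1.004
```

Call:
send_rows --pt "1 0 0 0 0.12" --pt "1 0 0 0 0.24" --pt "1 0 0 0 0.36" --pt "1 0 0 0 0.48" --pt "1 0 0 0 0.6"

```text
clock: 6.37
position: [0.46, 0.0472, 0.0213]
orientation: [-2.69, -1.623, 0.001]
wrist_force: [-0.1, 0.1, 0.2]
finger_gap: 0.999
```

Call:
send_rows --pt "1 0 0 0 0.12" --pt "1 0 0 0 0.24" --pt "1 0 0 0 0.36" --pt "1 0 0 0 0.48" --pt "1 0 0 0 0.49"

```text
clock: 6.78
position: [0.46, 0.0472, 0.0213]
orientation: [-2.217, -2.225, 0.001]
wrist_force: [0.8, -0.5, -0.4]
finger_gap: 1.0
```

Call:
send_rows --pt "1 0 0 -1 0" --pt "1 0 0 -2 0" --pt "1 0 0 -2 0" --pt "0.7 0 0 -2 0" --pt "0.4 0 0 -2 0"

```text
clock: 7.2
position: [0.4604, 0.0472, 0.0019]
orientation: [2.224, 2.219, 0.0]
wrist_force: [0.8, 0.1, 0.1]
finger_gap: 0.749
```

Call:
send_rows --pt "0.4 0 0 0 0" --pt "0.4 0 0 0 0" --pt "0.4 0 0 0 0" --pt "0.4 0 0 0 0" --pt "0.4 0 0 0 0"

```text
clock: 7.62
position: [0.4606, 0.0472, 0.0023]
orientation: [2.222, 2.219, 0.001]
wrist_force: [-1.7, 0.1, 6.3]
finger_gap: 0.583
```

```bash
python3 st.py
```

```text
7.6167 [0.4606 0.0472 0.0023] yaw y-axis deg -0.07001173768045625 tz [ 0.0011 -0.0001 -1.    ] F [-1.7462  0.1236  6.2704] gap 0.5827283821599427 q [-0.0636  0.5652  1.949  -0.      0.6264 -0.0624]
```

```bash
python3 sn.py 5 side top; python3 - <<'E'
from h import *
np.set_printoptions(precision=4,suppress=True)
t=load("top5"); s=load("side5")
W=cloud(t);Q=W.reshape(-1,3);m=(np.hypot(Q[:,0]-.584,Q[:,1]+.155)<.06)
print(np.histogram(Q[m,2],bins=np.arange(-.01,.1,.005)))
c=[.584,-.155]
o=lambda cam,z,r:outline(cam,*c,[(z,r)])
C=[(0,255,0),(0,0,255),(255,0,0),(0,255,255)]
spec=[(.09,.0275),(.09,.021),(.0855,.0175),(0.055,.051)]
a=crop(t,*c,.06,8,25,[(o(t,*k),C[i]) for i,k in enumerate(spec)])
b=crop(s,*c,.06,8,25,[(o(s,*k),C[i]) for i,k in enumerate(spec)])
d=crop(t,*c,.06,8,25); e=crop(s,*c,.06,8,25)
cv2.imwrite("pics/tr.png",np.hstack([a,b])); cv2.imwrite("pics/tr2.png",np.hstack([d,e]))
for cam in (t,s):
  for z,r in spec:
    print(z,r,[ (circ(cam,*c,z,r,sgn=1,search=.006))])
g=cv2.cvtColor(t["color"],cv2.COLOR_BGR2GRAY).astype(float); t2=dict(t); t2["color"]=255-t["color"]
s2=dict(s);s2["color"]=255-s["color"]
for cam in (t2,s2):
  for z,r in spec[1:3]: print("dark inside",z,r,circ(cam,*c,z,r,search=.006))
E
```

```text
(array([  3, 131, 166,  65,   6,   0,   1,   1,   7,   5,  11,  24,  50,
       539, 356,  54,  13,   8,  36, 128,  66]), array([-0.01 , -0.005,  0.   ,  0.005,  0.01 ,  0.015,  0.02 ,  0.025,
        0.03 ,  0.035,  0.04 ,  0.045,  0.05 ,  0.055,  0.06 ,  0.065,
        0.07 ,  0.075,  0.08 ,  0.085,  0.09 ,  0.095]))
0.09 0.0275 [(array([ 0.5832, -0.1546]), np.float64(17.33107566833496))]
0.09 0.021 [(array([ 0.589 , -0.1463]), np.float64(7.253211975097656))]
0.0855 0.0175 [(array([ 0.5875, -0.1438]), np.float64(9.807106971740723))]
0.055 0.051 [(array([ 0.5844, -0.1549]), np.float64(48.36871337890625))]
0.09 0.0275 [(array([ 0.5851, -0.1551]), np.float64(35.71297836303711))]
0.09 0.021 [(array([ 0.5942, -0.1587]), np.float64(25.579898834228516))]
0.0855 0.0175 [(array([ 0.5716, -0.1559]), np.float64(17.1074161529541))]
0.055 0.051 [(array([ 0.5889, -0.1484]), np.float64(22.835264205932617))]
dark inside 0.09 0.021 (array([ 0.5835, -0.1568]), np.float64(27.249544143676758))
dark inside 0.0855 0.0175 (array([ 0.5822, -0.1542]), np.float64(48.79499816894531))
dark inside 0.09 0.021 (array([ 0.5844, -0.1564]), np.float64(9.806450843811035))
dark inside 0.0855 0.0175 (array([ 0.5873, -0.1453]), np.float64(14.163737297058105))
```

View pics/tr.png

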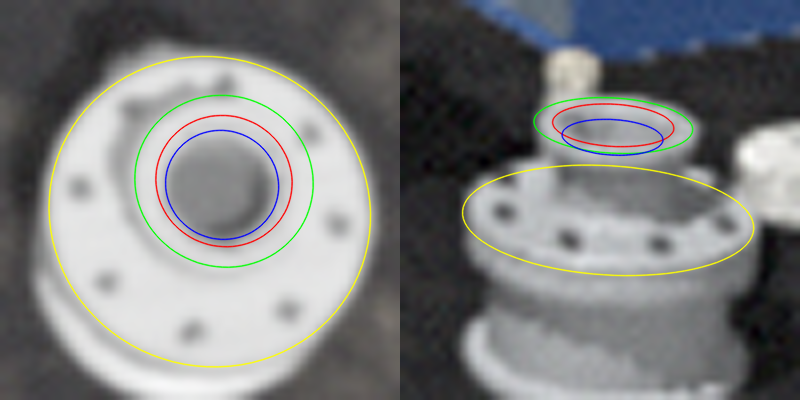

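View pics/tr2.png

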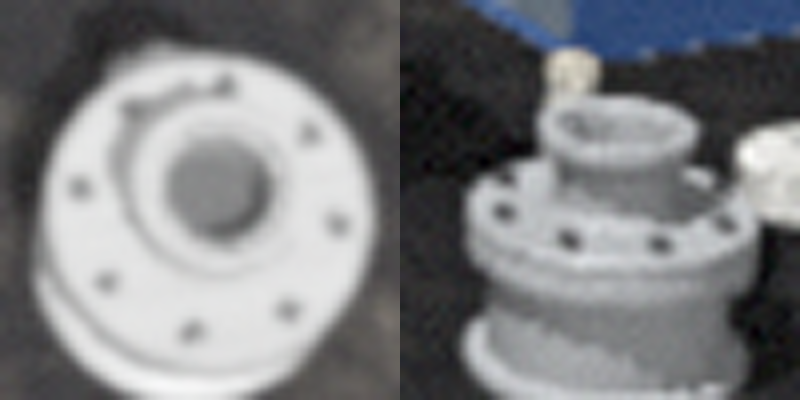

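```bash
python3 - <<'E'
from h import *
np.set_printoptions(precision=4,suppress=True)
s=load("side5")
for sr in (.004,.008): print(fit(s,.461,.047,SOL["large_ring"],search=sr))
q=fit(s,.461,.047,SOL["large_ring"],search=.006)[0]
c=crop(s,.461,.047,.01,12,25,[(outline(s,.4606,.0472,SOL["large_ring"]),(0,255,0)),(outline(s,*q,SOL["large_ring"]),(0,0,255))])
cv2.imwrite("pics/g5.png",c)
E
```

```text
(array([0.4619, 0.0475]), np.float64(65.83528137207031))
(array([0.4619, 0.0475]), np.float64(65.83528137207031))
```

View pics/g5.png

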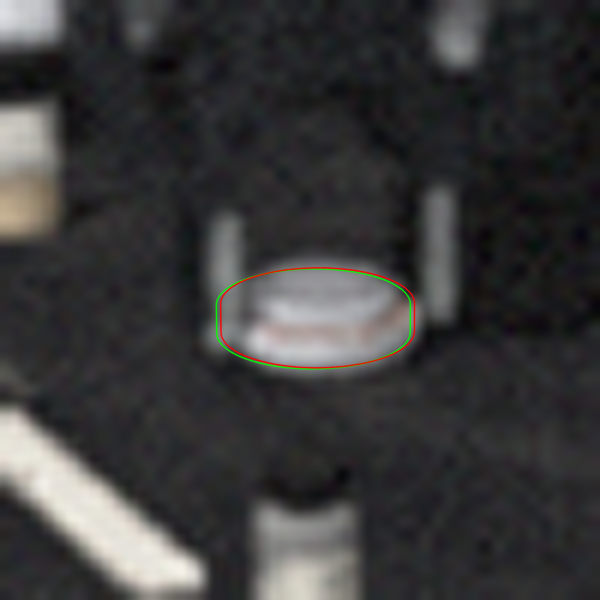

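Call:
send_rows --pt "0.4 0 0 1.5 0" --pt "0.4 0 0 4.5 0" --pt "0.4 0 0 8.5 0" --pt "0.4 0 0 12 0" --pt "0.4 0.8 -1.3 12.8 0" --grip_force 40

```text
clock: 8.13
position: [0.4697, 0.0353, 0.1348]
orientation: [2.217, 2.218, 0.008]
wrist_force: [1.8, 0.3, 0.5]
finger_gap: 0.566
```

Call:
send_rows --pt "0.4 2 -3.3 0 0" --pt "0.4 4 -6.6 0 0" --pt "0.4 6 -9.9 0 0" --pt "0.4 8 -13.2 0 0" --pt "0.4 10 -16.5 0 0"

```text
clock: 8.55
position: [0.5689, -0.1325, 0.1297]
orientation: [2.223, 2.22, 0.0]
wrist_force: [0.7, 1.0, -1.2]
finger_gap: 0.568
```

Call:
send_rows --pt "0.4 1.4 -2.2 0 0" --pt "0.4 1.6 -2.46 0 0" --pt "0.4 1.6 -2.46 0 0" --pt "0.4 1.6 -2.46 0 0" --pt "0.4 1.6 -2.46 0 0"

```text
clock: 8.97
position: [0.5835, -0.154, 0.1295]
orientation: [-2.221, -2.221, 0.0]
wrist_force: [-0.8, 0.1, 0.8]
finger_gap: 0.567
```

```bash
python3 st.py
```

```text
8.9667 [ 0.5835 -0.154   0.1295] yaw y-axis deg -0.0033943397302418897 tz [-0.001   0.0007 -1.    ] F [-0.7777  0.136   0.8075] gap 0.5666073661499056 q [-0.3851  0.5761  1.4365  0.0003  1.1301 -0.3852]
```

Call:
send_rows --pt "0.4 0.1 -0.14 -1 0" --pt "0.4 0.1 -0.14 -1.5 0" --pt "0.4 0.1 -0.14 -1.5 0" --pt "0.4 0.1 -0.14 -1.5 0" --pt "0.4 0.1 -0.14 -1.5 0"

```text
clock: 9.38
position: [0.5853, -0.1565, 0.1147]
orientation: [-2.222, -2.221, -0.0]
wrist_force: [0.1, -0.5, -0.7]
finger_gap: 0.57
```

```bash
python3 st.py; python3 sn.py 6 side top; python3 - <<'E'
from h import *
np.set_printoptions(precision=4,suppress=True)
s=load("side6"); z0=.1145+.0059-.008
print(fit(s,.5855,-.1554,SOL["large_ring"],z0=z0,search=.006))
x,y=.5845+.0013,-.1554
c=crop(s,.5845,-.155,.1,12,25,[(outline(s,x,y,SOL["large_ring"],z0),(0,255,0)),(outline(s,x,y,[(.09,.0275)]),(0,0,255))])
cv2.imwrite("pics/g6.png",c)
E
```

```text
9.3833 [ 0.5853 -0.1565  0.1147] yaw y-axis deg -0.03550359890005296 tz [-0.  0. -1.] F [ 0.0774 -0.4508 -0.7108] gap 0.5695017278968071 q [-0.3877  0.5955  1.4467  0.      1.0994 -0.3871]
(array([ 0.5859, -0.1592]), np.float64(51.12676239013672))
```

View pics/g6.png

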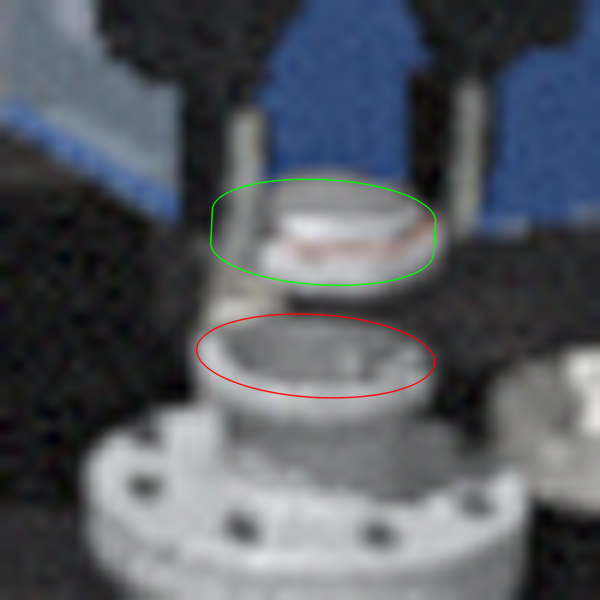

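View pics/top6.png

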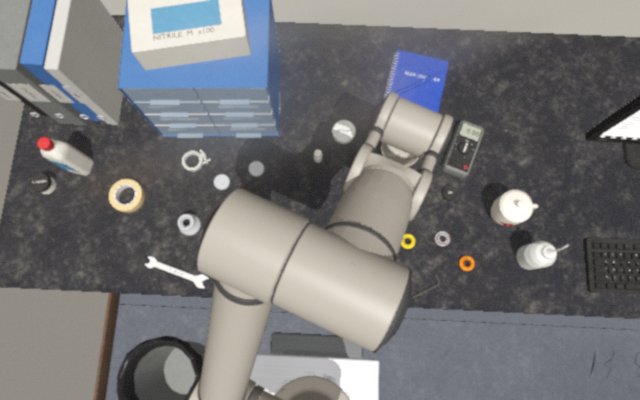

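Call:
send_rows --pt "0.4 -0.08 0.1 0 0" --pt "0.4 -0.08 0.1 -0.7 0" --pt "0.4 -0.08 0.1 -1.4 0" --pt "0.4 -0.08 0.1 -2 0" --pt "0.4 -0.08 0.1 -2 0"

```text
clock: 9.9
position: [0.5834, -0.1554, 0.0926]
orientation: [-2.22, -2.218, 0.002]
wrist_force: [-0.8, 0.9, -1.4]
finger_gap: 0.57
```

Call:
send_rows --pt "0.4 0 0 -0.1 0" --pt "0.4 0 0 -0.2 0" --pt "0.4 0 0 -0.3 0" --pt "0.4 0 0 -0.4 0" --pt "0.4 0 0 -0.4 0"

```text
clock: 10.32
position: [0.5845, -0.1558, 0.0906]
orientation: [2.222, 2.22, 0.0]
wrist_force: [0.8, 0.7, -0.2]
finger_gap: 0.568
```

```bash
python3 st.py
```

```text
10.3167 [ 0.5845 -0.1558  0.0906] yaw y-axis deg -0.05882062596682761 tz [ 0.0002 -0.     -1.    ] F [ 0.844   0.6786 -0.2382] gap 0.5677535269181835 q [-0.3871  0.6214  1.4738  0.      1.0462 -0.3861]
```

Call:
send_rows --pt "0.4 0 0 -0.1 0" --pt "0.4 0 0 -0.2 0" --pt "0.4 0 0 -0.25 0" --pt "0.4 0 0 -0.3 0" --pt "0.4 0 0 -0.3 0"

```text
clock: 10.73
position: [0.5846, -0.1558, 0.0887]
orientation: [2.222, 2.22, 0.0]
wrist_force: [-2.2, -0.0, 6.4]
finger_gap: 0.565
```

```bash
python3 st.py; python3 sn.py 7 side;python3 - <<'E'
from h import *
cv2.imwrite("pics/g7.png",crop(load("side7"),.5845,-.155,.1,12,25))
E
```

```text
10.7333 [ 0.5846 -0.1558  0.0887] yaw y-axis deg -0.051594830171313825 tz [ 0.0008 -0.0004 -1.    ] F [-2.2376 -0.0094  6.3545] gap 0.5654641227515478 q [-0.3871  0.6236  1.4759 -0.0001  1.0411 -0.3861]
```

View pics/g7.png

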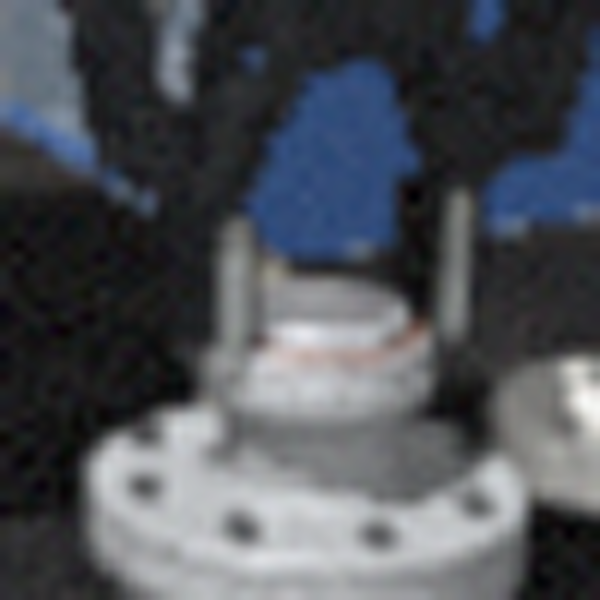

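Call:
send_rows --pt "0.4 0 0 -0.1 0" --pt "0.4 0 0 -0.1 0" --pt "0.7 0 0 -0.1 0" --pt "1 0 0 0 0" --pt "1 0 0 0.5 0"

```text
clock: 11.2
position: [0.5839, -0.1556, 0.0919]
orientation: [-2.221, -2.219, 0.001]
wrist_force: [0.0, 0.8, 0.4]
finger_gap: 0.953
```

Call:
send_rows --pt "1 0 0 1 0" --pt "1 0 0 2 0" --pt "1 0 0 4 0" --pt "1 0 0 7 0" --pt "1 0 0 7 0"

```text
clock: 11.62
position: [0.5874, -0.1569, 0.1695]
orientation: [2.215, 2.213, 0.007]
wrist_force: [1.4, -0.8, 1.6]
finger_gap: 1.002
```

```bash
python3 st.py; python3 sn.py 8 side;python3 - <<'E'
from h import *
s=load("side8");z0=.094-.008
print(fit(s,.5858,-.1554,SOL["large_ring"],z0=z0,search=.006),fit(s,.5858,-.1554,SOL["large_ring"],z0=z0+.003,search=.006))
cv2.imwrite("pics/g8.png",crop(s,.5845,-.155,.1,12,25,[(outline(s,.5858,-.1556,SOL["large_ring"],z0),(0,255,0))]))
E
```

```text
11.6167 [ 0.5874 -0.1569  0.1695] yaw y-axis deg -0.04846680232842811 tz [ 0.0101 -0.0041 -0.9999] F [ 1.4095 -0.8075  1.6083] gap 1.0018757811875334 q [-0.387   0.5382  1.3846  0.      1.2079 -0.3862]
(array([ 0.58678056, -0.15079469]), np.float64(39.61756134033203)) (array([ 0.58257284, -0.15839645]), np.float64(40.518096923828125))
```

View pics/g8.png

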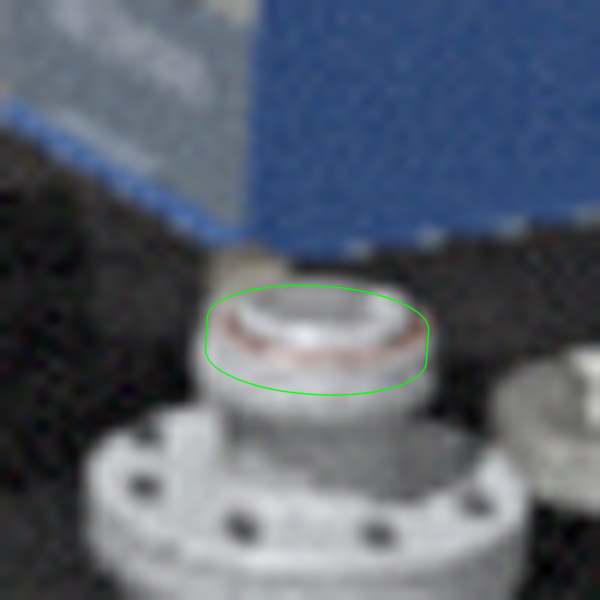

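Call:
send_rows --pt "1 -0.9 4 0 0" --pt "1 -1.8 8 0 0" --pt "1 -2.8 12 0 0" --pt "1 -3.8 16 0 0" --pt "1 -4.8 20 0 0"

```text
clock: 12.08
position: [0.5355, 0.0458, 0.1626]
orientation: [-2.223, -2.219, 0.0]
wrist_force: [0.5, -0.4, -0.4]
finger_gap: 0.995
```

Call:
send_rows --pt "1 -0.9 4 0 0" --pt "1 -1.8 8 0 0" --pt "1 -2.8 12 0 0" --pt "1 -3.8 16 0 0" --pt "1 -4.8 20 0 0"

```text
clock: 12.5
position: [0.4875, 0.246, 0.1627]
orientation: [2.223, 2.22, -0.0]
wrist_force: [0.6, 1.0, 0.3]
finger_gap: 1.003
```

Call:
send_rows --pt "1 -0.9 4 0 0" --pt "1 -1.8 8 0 0" --pt "1 -2.2 10 0 0" --pt "1 -2.2 10 0 0" --pt "1 -2.2 10 0 0"

```text
clock: 12.92
position: [0.4658, 0.3449, 0.1622]
orientation: [2.22, 2.223, -0.001]
wrist_force: [-0.0, 0.0, 0.4]
finger_gap: 1.001
```

```bash
python3 st.py; python3 sn.py 9 side top;python3 - <<'E'
from h import *
np.set_printoptions(precision=4,suppress=True)
t=load("top9");W=cloud(t).reshape(-1,3)
m=np.hypot(W[:,0]-.5835,W[:,1]+.1545)<.032
print(np.histogram(W[m,2],bins=np.arange(.05,.12,.004)))
P=W[m&(W[:,2]>.095)];print(len(P),P.mean(0))
for z,r in ((.098,.0255),(.102,.02)): print(circ(t,.5833,-.1546,z,r,search=.005))
cv2.imwrite("pics/g9.png",np.hstack([crop(t,.5835,-.1545,.09,10,20),crop(load("side9"),.46,.343,.05,10,20)]))
print(fit(t,.464,.343,SOL["reducer"],search=.006),fit(t,.464,.343,SOL["redtop"],search=.006))
E
```

```text
12.9167 [0.4658 0.3449 0.1622] yaw y-axis deg 0.09379481221646395 tz [-0.0005 -0.0008 -1.    ] F [-0.0048  0.0317  0.4364] gap 1.0005558790161333 q [ 0.5054  0.5017  1.4701 -0.0004  1.1706  0.504 ]
(array([  0,  48, 109,  53,   6,   8,   5,  12,  15,  28,  41,  85,  75,
        29,   1,   0,   0]), array([0.05 , 0.054, 0.058, 0.062, 0.066, 0.07 , 0.074, 0.078, 0.082,
       0.086, 0.09 , 0.094, 0.098, 0.102, 0.106, 0.11 , 0.114, 0.118]))
180 [ 0.5811 -0.1529  0.0991]
(array([ 0.5824, -0.1607]), np.float64(0.9342882037162781))
(array([ 0.5833, -0.1539]), np.float64(4.009825229644775))
(array([0.4641, 0.3441]), np.float64(45.9996337890625)) (array([0.464, 0.344]), np.float64(37.44103240966797))
```

View pics/g9.png

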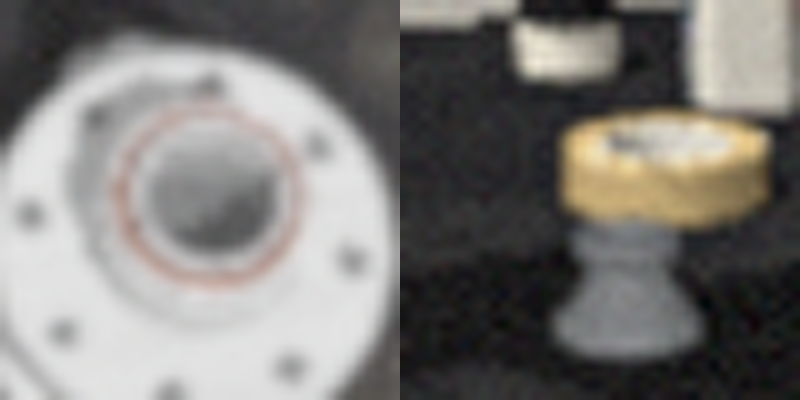

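```bash
python3 - <<'E'
from h import *
np.set_printoptions(precision=4,suppress=True)
t0=load("top0");t=load("top9")
for s,x,y in ((t0,.4595,.0473),(t,.5835,-.1545)):
    W=cloud(s).reshape(-1,3); r=np.hypot(W[:,0]-x,W[:,1]-y)
    b=0 if s is t0 else .086
    for lo,hi in ((0,.016),(.016,.021),(.021,.0255)):
        m=(r>lo)&(r<hi)&(W[:,2]>b-.002); print(lo,m.sum(),np.percentile(W[m,2]-b,[25,50,75,90]))
# seal circle: redness
def seal(s,x,y,z):
    c=s["color"].astype(np.float32); g=c[...,2]-c[...,0]
    a=np.linspace(0,2*np.pi,180,endpoint=False)
    def f(q):
        p=w2p(s,np.stack([q[0]+q[2]*np.cos(a),q[1]+q[2]*np.sin(a),0*a+z],1)).astype(np.float32)
        return -cv2.remap(g,p[None,:,0].copy(),p[None,:,1].copy(),cv2.INTER_LINEAR).mean()
    b=min((f((x+i,y+j,r)),x+i,y+j,r) for i in np.arange(-.005,.0051,.001) for j in np.arange(-.005,.0051,.001) for r in (.0215,.0225,.0235,.0245))
    m=minimize(f,b[1:],method="Nelder-Mead",options=dict(initial_simplex=[b[1:],(b[1]+.001,b[2],b[3]),(b[1],b[2]+.001,b[3]),(b[1],b[2],b[3]+.001)])); return m.x,-m.fun
print(seal(t0,.46,.047,.012)); print(seal(t,.5835,-.1545,.098)); print(seal(t,.5835,-.1545,.102))
E
```

```text
0 98 [-0.0001  0.001   0.0024  0.0042]
0.016 88 [0.0102 0.0135 0.0156 0.0177]
0.021 102 [0.0097 0.0115 0.0135 0.0149]
0 2 [0.0192 0.0197 0.0202 0.0205]
0.016 97 [0.0097 0.0131 0.016  0.0174]
0.021 104 [0.0101 0.0115 0.0129 0.0143]
(array([0.4601, 0.0466, 0.022 ]), np.float64(21.4072265625))
(array([ 0.5839, -0.154 ,  0.0215]), np.float64(21.16965675354004))
(array([ 0.5828, -0.1535,  0.0215]), np.float64(21.16612434387207))
```

Call:
send_rows --pt "1 -0.08 -0.18 -3.5 0" --pt "1 -0.08 -0.18 -7 0" --pt "1 -0.08 -0.18 -10.5 0" --pt "1 -0.08 -0.18 -13 0" --pt "1 -0.08 -0.18 -13.5 0" --grip_force 20

```text
clock: 13.43
position: [0.4637, 0.3392, 0.0234]
orientation: [-2.224, -2.216, 0.013]
wrist_force: [-0.6, 0.0, 0.2]
finger_gap: 0.999
```

Call:
send_rows --pt "0.7 0 0 0 0" --pt "0.4 0 0 0 0" --pt "0.3 0 0 0 0" --pt "0.3 0 0 0 0" --pt "0.3 0 0 0 0"

```text
clock: 13.85
position: [0.4666, 0.3428, 0.0299]
orientation: [2.222, 2.22, 0.005]
wrist_force: [-0.4, -1.0, 6.3]
finger_gap: 0.445
```

```bash
python3 st.py; python3 sn.py 10 side;python3 - <<'E'
from h import *
cv2.imwrite("pics/g10.png",crop(load("side10"),.46,.343,.05,12,25))
E
```

```text
13.85 [0.4666 0.3428 0.0299] yaw y-axis deg -0.05272268527744704 tz [ 0.0028  0.0013 -1.    ] F [-0.3606 -0.9953  6.3063] gap 0.44484295079958885 q [ 0.5014  0.662   1.6038 -0.0003  0.8727  0.5025]
```

View pics/g10.png

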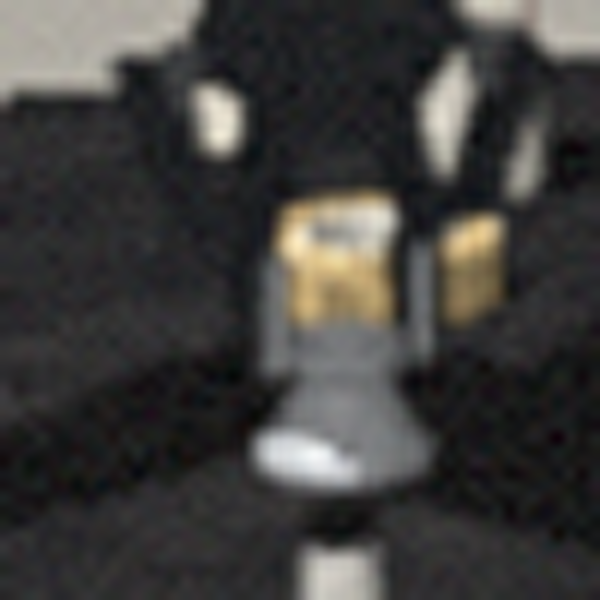

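Call:
send_rows --pt "1 0 0 0 0" --pt "1 0 0 0 0" --pt "1 0 0 0.3 0" --pt "1 0 0 0.3 -0.12" --pt "1 0 0 0.3 -0.24"

```text
clock: 14.32
position: [0.4659, 0.3426, 0.0312]
orientation: [2.477, 1.932, 0.001]
wrist_force: [0.1, -0.6, -0.8]
finger_gap: 1.005
```

Call:
send_rows --pt "1 0 0 0 -0.12" --pt "1 0 0 0 -0.24" --pt "1 0 0 0 -0.36" --pt "1 0 0 0 -0.48" --pt "1 0 0 0 -0.6"

```text
clock: 14.73
position: [0.4658, 0.3425, 0.031]
orientation: [2.938, 1.112, 0.001]
wrist_force: [-0.0, -0.2, 0.2]
finger_gap: 0.999
```

Call:
send_rows --pt "1 0 0 0 -0.12" --pt "1 0 0 0 -0.24" --pt "1 0 0 0 -0.36" --pt "1 0 0 0 -0.48" --pt "1 0 0 0 -0.6"

```text
clock: 15.15
position: [0.4658, 0.3425, 0.031]
orientation: [-3.135, -0.194, -0.001]
wrist_force: [-0.5, 0.4, -0.1]
finger_gap: 0.999
```

Call:
send_rows --pt "1 0 0 0 -0.12" --pt "1 0 0 0 -0.13" --pt "1 0 0 -0.3 -0.13" --pt "1 0 0 -0.3 -0.13" --pt "0.6 0 0 -0.3 -0.13"

```text
clock: 15.57
position: [0.4655, 0.3424, 0.0275]
orientation: [3.141, 0.003, -0.001]
wrist_force: [0.8, 0.6, -0.4]
finger_gap: 0.886
```

Call:
send_rows --pt "0.3 0 0 0 0" --pt "0.3 0 0 0 0" --pt "0.3 0 0 0 0" --pt "0.3 0 0 0 0" --pt "0.3 0 0 0 0" --grip_force 20

```text
clock: 15.98
position: [0.4657, 0.3423, 0.0279]
orientation: [3.141, 0.0, 0.0]
wrist_force: [-1.6, -2.1, 3.3]
finger_gap: 0.447
```

Call:
send_rows --pt "0.3 0 0 0 0" --pt "0.3 0 0 0 0" --pt "0.3 0 0 0 0" --pt "0.3 0 0 0 0" --pt "0.3 0 0 0 0" --grip_force 50

```text
clock: 16.4
position: [0.4658, 0.3423, 0.0281]
orientation: [3.141, 0.0, 0.001]
wrist_force: [-1.2, -1.4, 4.3]
finger_gap: 0.435
```

```bash
python3 st.py; python3 sn.py 11 side;python3 - <<'E'
from h import *
cv2.imwrite("pics/g11.png",crop(load("side11"),.46,.343,.05,12,25))
E
```

```text
16.4 [0.4658 0.3423 0.0281] yaw y-axis deg -89.99431411683348 tz [ 0.0003 -0.0002 -1.    ] F [-1.1758 -1.3803  4.2928] gap 0.4350121614600514 q [ 0.5014  0.6645  1.6049 -0.0004  0.872   2.0723]
```

View pics/g11.png

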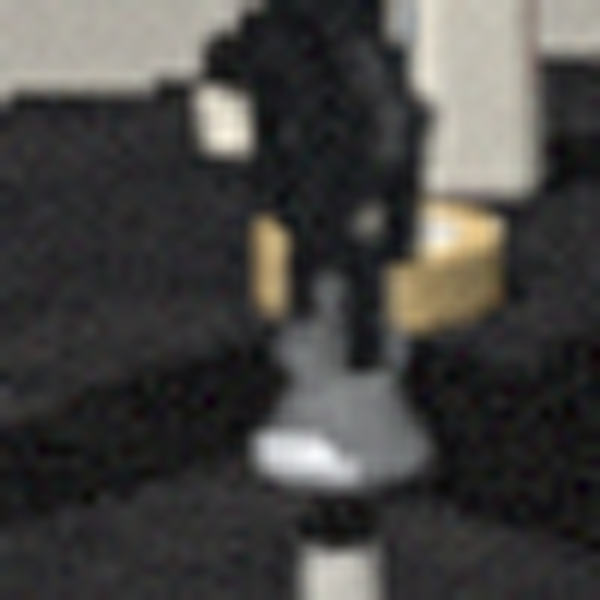

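Call:
send_rows --pt "0.3 0 0 2 0" --pt "0.3 0 0 5 0" --pt "0.3 0 0 9 0" --pt "0.3 0 0 13 0" --pt "0.3 0.4 -1.6 14.5 0"

```text
clock: 16.87
position: [0.471, 0.3294, 0.1781]
orientation: [-3.136, -0.003, -0.011]
wrist_force: [1.0, 0.2, -1.5]
finger_gap: 0.431
```

Call:
send_rows --pt "0.3 0.9 -3.8 0 0" --pt "0.3 1.8 -7.6 0 0" --pt "0.3 2.7 -11.4 0 0" --pt "0.3 3.6 -15.2 0 0" --pt "0.3 4.5 -19 0 0"

```text
clock: 17.28
position: [0.5145, 0.1348, 0.1723]
orientation: [-3.142, -0.001, 0.001]
wrist_force: [0.5, -0.4, -1.5]
finger_gap: 0.43
```

Call:
send_rows --pt "0.3 0.9 -3.8 0 0" --pt "0.3 1.8 -7.6 0 0" --pt "0.3 2.7 -11.4 0 0" --pt "0.3 3.6 -15.2 0 0" --pt "0.3 4.5 -19 0 0"

```text
clock: 17.7
position: [0.5596, -0.0554, 0.1722]
orientation: [-3.141, 0.0, 0.001]
wrist_force: [1.0, 1.0, -2.2]
finger_gap: 0.432
```

Call:
send_rows --pt "0.3 0.9 -3.8 0 0" --pt "0.3 1.8 -7.6 0 0" --pt "0.3 2.2 -9.8 0 0" --pt "0.3 2.2 -9.8 0 0" --pt "0.3 2.2 -9.8 0 0"

```text
clock: 18.12
position: [0.5813, -0.1527, 0.1717]
orientation: [-3.141, 0.004, 0.002]
wrist_force: [-0.2, 0.6, -1.8]
finger_gap: 0.433
```

```bash
python3 st.py
```

```text
18.1167 [ 0.5813 -0.1527  0.1717] yaw y-axis deg -90.15919763297327 tz [-0.0014  0.0008 -1.    ] F [-0.1972  0.6494 -1.7525] gap 0.4327594246054368 q [-0.3845  0.5307  1.3914  0.0003  1.221   1.189 ]
```

Call:
send_rows --pt "0.3 0.2 -0.2 -1.5 0" --pt "0.3 0.2 -0.2 -3 0" --pt "0.3 0.2 -0.2 -3 0" --pt "0.3 0.2 -0.2 -3 0" --pt "0.3 0.2 -0.2 -3 0"

```text
clock: 18.53
position: [0.584, -0.1527, 0.1434]
orientation: [3.141, 0.002, 0.001]
wrist_force: [0.4, 0.5, -2.6]
finger_gap: 0.431
```

```bash
python3 st.py; python3 sn.py 12 side;python3 - <<'E'
from h import *
s=load("side12")
cv2.imwrite("pics/g12.png",crop(s,.585,-.155,.12,12,25,[(outline(s,.5845+.0013,-.1555,[(.1138,.0275)]),(0,255,0))]))
E
```

```text
18.5333 [ 0.584  -0.1527  0.1434] yaw y-axis deg -89.94224115038372 tz [ 0.0006 -0.0001 -1.    ] F [ 0.3702  0.5342 -2.5578] gap 0.43055665469604376 q [-0.3827  0.5611  1.4217  0.0001  1.1582  1.1871]
```

View pics/g12.png

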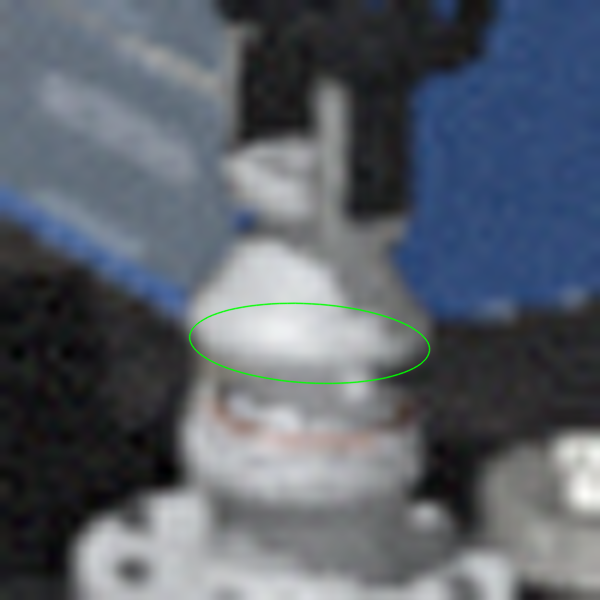

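Call:
send_rows --pt "0.3 0.05 -0.3 0 0" --pt "0.3 0.05 -0.3 -0.4 0" --pt "0.3 0.05 -0.3 -0.8 0" --pt "0.3 0.05 -0.3 -0.9 0" --pt "0.3 0.05 -0.3 -0.9 0"

```text
clock: 19.0
position: [0.5838, -0.1565, 0.1331]
orientation: [-3.141, 0.001, 0.002]
wrist_force: [-0.5, 0.1, -2.7]
finger_gap: 0.432
```

```bash
python3 st.py
```

```text
19.0 [ 0.5838 -0.1565  0.1331] yaw y-axis deg -90.02012438236359 tz [-0.0011  0.0004 -1.    ] F [-0.4908  0.0534 -2.656 ] gap 0.43176536492140405 q [-0.3886  0.574   1.4296 -0.0001  1.1392  1.1826]
```

Call:
send_rows --pt "0.3 0.05 0.06 -0.1 0" --pt "0.3 0.05 0.06 -0.2 0" --pt "0.3 0.05 0.06 -0.2 0" --pt "0.3 0.05 0.06 -0.2 0" --pt "0.3 0.05 0.06 -0.2 0"

```text
clock: 19.42
position: [0.5847, -0.156, 0.1317]
orientation: [3.141, -0.0, 0.0]
wrist_force: [0.6, 0.2, -1.6]
finger_gap: 0.432
```

Call:
send_rows --pt "0.3 0 0 -0.1 0" --pt "0.3 0 0 -0.2 0" --pt "0.3 0 0 -0.3 0" --pt "0.3 0 0 -0.4 0" --pt "0.3 0 0 -0.4 0"

```text
clock: 19.83
position: [0.5846, -0.1559, 0.1274]
orientation: [-3.141, 0.0, 0.001]
wrist_force: [-0.8, 0.5, -2.4]
finger_gap: 0.432
```

```bash
python3 st.py
```

```text
19.8333 [ 0.5846 -0.1559  0.1274] yaw y-axis deg -90.0138744248007 tz [-0.0004  0.0001 -1.    ] F [-0.7526  0.5021 -2.3777] gap 0.43223468928234116 q [-0.3873  0.5805  1.435  -0.0001  1.1265  1.1838]
```

No contact force at 2.6 mm below first-contact height; the lip is inside. Continue to seat and release.

Call:
send_rows --pt "0.3 0 0 -0.1 0" --pt "0.3 0 0 -0.15 0" --pt "0.3 0 0 -0.2 0" --pt "0.3 0 0 -0.25 0" --pt "0.3 0 0 -0.25 0"

```text
clock: 20.25
position: [0.5848, -0.156, 0.1261]
orientation: [3.141, -0.0, 0.001]
wrist_force: [-3.4, 1.2, 4.5]
finger_gap: 0.428
```

```bash
python3 st.py
```

```text
20.25 [ 0.5848 -0.156   0.1261] yaw y-axis deg -90.00563963142969 tz [ 0.0007 -0.0004 -1.    ] F [-3.3871  1.2126  4.5247] gap 0.4279221429747844 q [-0.3872  0.5816  1.4369 -0.0002  1.1223  1.1838]
```

Call:
send_rows --pt "0.6 0 0 0.2 0" --pt "0.9 0 0 0.2 0" --pt "1 0 0 0.5 0" --pt "1 0 0 3 0" --pt "1 0 0 6.5 0"

```text
clock: 20.67
position: [0.583, -0.1553, 0.1878]
orientation: [-3.139, 0.0, 0.011]
wrist_force: [0.2, -0.4, 0.1]
finger_gap: 0.996
```

Call:
send_rows --pt "1 -2.5 -3 0 0" --pt "1 -5 -6 0 0" --pt "1 -7.5 -9 0 0" --pt "1 -10 -12.3 0 0" --pt "1 -12.4 -15.6 0 0"

```text
clock: 21.08
position: [0.4595, -0.3131, 0.1906]
orientation: [3.141, 0.001, 0.001]
wrist_force: [0.4, 0.3, -0.4]
finger_gap: 0.996
```

```bash
python3 st.py;  python3 sn.py 13 side top;python3 - <<'E'
from h import *
np.set_printoptions(precision=4,suppress=True)
s=load("side13");t=load("top13")
cv2.imwrite("pics/g13.png",np.hstack([crop(s,.585,-.155,.12,10,20,[(outline(s,.5847+.0013,-.1558,[(.098,.0275)]),(0,255,0)),(outline(s,.5847+.0013,-.1558,[(.131,.02),(.138,.02)]),(0,0,255))]),crop(t,.585,-.155,.12,10,20)]))
print(fit(s,.5858,-.1558,[(.131,.02),(.138,.02)],search=.006),fit(t,.5837,-.1548,[(.131,.02),(.138,.02)],search=.006))
W=cloud(t).reshape(-1,3); r=np.hypot(W[:,0]-.5835,W[:,1]+.1548); m=(r<.02)&(r>.014)&(W[:,2]>.12);print(m.sum(),np.percentile(W[m,2],[25,50,75]))
print(fit(s,.4589,-.3140,SOL["small_ring"]))
E
```

```text
21.0833 [ 0.4595 -0.3131  0.1906] yaw y-axis deg -89.96952522232174 tz [ 0.0005 -0.0006 -1.    ] F [ 0.421   0.3023 -0.4037] gap 0.9956395857305408 q [-0.7359  0.4325  1.5016 -0.0001  1.2067  0.8344]
(array([ 0.5872, -0.154 ]), np.float64(21.43706703186035)) (array([ 0.5886, -0.1554]), np.float64(25.948680877685547))
114 [0.1356 0.1372 0.1389]
(array([ 0.4591, -0.3135]), np.float64(88.21683502197266))
```

View pics/g13.png

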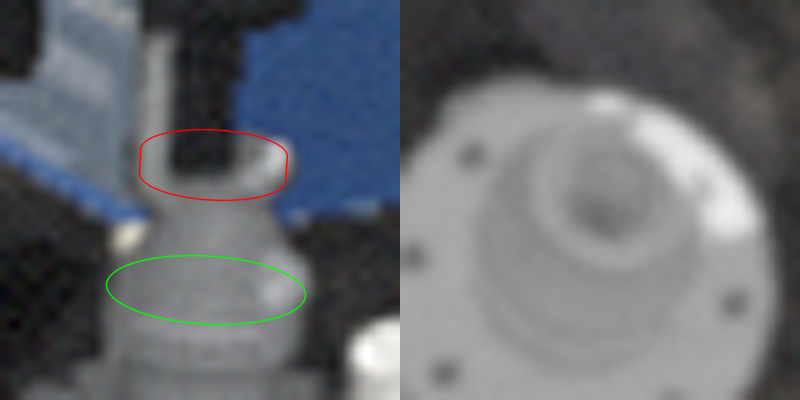

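Call:
send_rows --pt "1 -0.15 0 -4 0" --pt "1 -0.15 0 -8 0" --pt "1 -0.15 0 -12 0" --pt "1 -0.15 0 -15 0" --pt "1 -0.15 0 -16 0" --grip_force 20

```text
clock: 21.6
position: [0.4573, -0.3097, 0.0258]
orientation: [-3.137, 0.0, 0.009]
wrist_force: [-0.2, 0.4, -0.4]
finger_gap: 1.001
```

Call:
send_rows --pt "1 0 0 -1 0" --pt "1 0 0 -2 0" --pt "1 0 0 -2.5 0" --pt "1 0 0 -2.5 0" --pt "1 0 0 -2.5 0"

```text
clock: 22.02
position: [0.4598, -0.3124, 0.0061]
orientation: [3.14, -0.0, 0.002]
wrist_force: [-0.1, -0.6, 0.6]
finger_gap: 1.004
```

```bash
python3 st.py
```

```text
22.0167 [ 0.4598 -0.3124  0.0061] yaw y-axis deg -90.0054323739511 tz [ 0.0013 -0.0013 -1.    ] F [-0.1361 -0.6129  0.6198] gap 1.0037666165799732 q [-0.7346  0.6682  1.685  -0.0001  0.7866  0.8363]
```

Call:
send_rows --pt "1 -0.18 -0.1 -0.15 0" --pt "1 -0.18 -0.1 -0.15 0" --pt "0.7 -0.18 -0.1 -0.15 0" --pt "0.4 -0.18 -0.1 -0.15 0" --pt "0.2 -0.18 -0.1 -0.15 0"

```text
clock: 22.43
position: [0.4575, -0.3131, 0.004]
orientation: [3.141, -0.0, 0.001]
wrist_force: [-0.2, 0.8, -0.1]
finger_gap: 0.601
```

Call:
send_rows --pt "0.2 0 0 0 0" --pt "0.2 0 0 0 0" --pt "0.2 0 0 0 0" --pt "0.2 0 0 0 0" --pt "0.2 0 0 0 0"

```text
clock: 22.85
position: [0.4575, -0.313, 0.004]
orientation: [3.141, -0.0, 0.0]
wrist_force: [-0.9, 0.6, 4.8]
finger_gap: 0.408
```

```bash
python3 st.py; python3 sn.py 14 side;python3 - <<'E'
from h import *
s=load("side14"); print(fit(s,.459,-.3134,SOL["small_ring"],search=.004))
cv2.imwrite("pics/g14.png",crop(s,.458,-.313,.02,12,25))
E
```

```text
22.85 [ 0.4575 -0.313   0.004 ] yaw y-axis deg -90.0087380777269 tz [ 0.0002 -0.0003 -1.    ] F [-0.9097  0.6144  4.7605] gap 0.40806008029205615 q [-0.7383  0.6703  1.6894 -0.0001  0.7815  0.8327]
(array([ 0.45788969, -0.31176578]), np.float64(41.59368896484375))
```

View pics/g14.png

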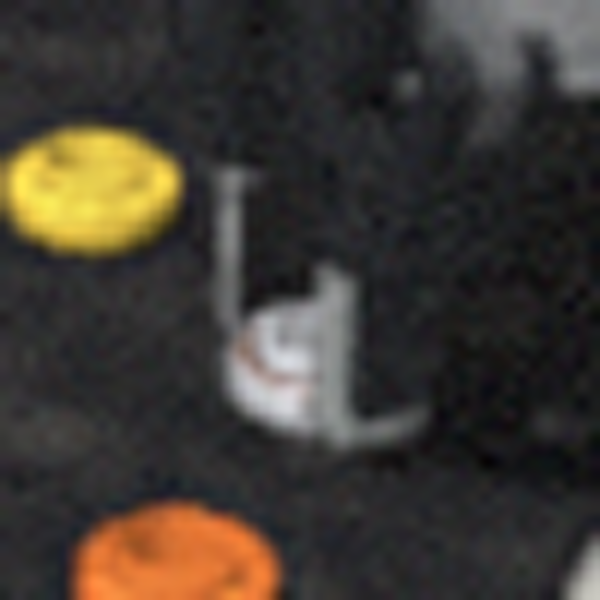

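Call:
send_rows --pt "1 0 0 0 0" --pt "1 0 0 0 0" --pt "1 0 0 1 0" --pt "1 0 0 1.5 0.12" --pt "1 0 0 1.5 0.24"

```text
clock: 23.32
position: [0.458, -0.3135, 0.0201]
orientation: [3.116, 0.384, 0.002]
wrist_force: [0.9, 0.8, -0.3]
finger_gap: 0.997
```

Call:
send_rows --pt "1 0 0 0 0.12" --pt "1 0 0 0 0.24" --pt "1 0 0 0 0.36" --pt "1 0 0 0 0.48" --pt "1 0 0 0 0.6"

```text
clock: 23.73
position: [0.4575, -0.3131, 0.0192]
orientation: [2.865, 1.289, 0.0]
wrist_force: [0.4, 0.5, 0.6]
finger_gap: 0.999
```

Call:
send_rows --pt "1 0 0 0 0.12" --pt "1 0 0 0 0.24" --pt "1 0 0 0 0.36" --pt "1 0 0 0 0.48" --pt "1 0 0 0 0.6"

```text
clock: 24.15
position: [0.4575, -0.3131, 0.0192]
orientation: [2.356, 2.078, 0.0]
wrist_force: [0.1, 0.5, -0.2]
finger_gap: 0.997
```

Call:
send_rows --pt "1 0 0 0 0.12" --pt "1 0 0 -0.8 0.13" --pt "1 0 0 -1.5 0.13" --pt "1 0 0 -1.5 0.13" --pt "0.6 0 0 -1.5 0.13"

```text
clock: 24.57
position: [0.4569, -0.3126, 0.0029]
orientation: [-2.224, -2.216, 0.0]
wrist_force: [0.1, -0.2, -0.4]
finger_gap: 0.88
```

Call:
send_rows --pt "0.2 0 0 0 0" --pt "0.2 0 0 0 0" --pt "0.2 0 0 0 0" --pt "0.2 0 0 0 0" --pt "0.2 0 0 0 0"

```text
clock: 24.98
position: [0.4576, -0.3131, 0.0041]
orientation: [2.222, 2.22, 0.0]
wrist_force: [-0.6, 0.9, 2.6]
finger_gap: 0.41
```

Call:
send_rows --pt "0.2 0 0 0 0" --pt "0.2 0 0 0 0" --pt "0.2 0 0 0 0" --pt "0.2 0 0 0 0" --pt "0.2 0 0 0 0" --grip_force 35

```text
clock: 25.4
position: [0.4576, -0.3131, 0.0041]
orientation: [2.222, 2.22, 0.0]
wrist_force: [-0.1, 0.3, 5.0]
finger_gap: 0.396
```

```bash
python3 st.py; python3 sn.py 15 side;python3 - <<'E'
from h import *
s=load("side15"); print(fit(s,.459,-.3134,SOL["small_ring"],search=.004))
cv2.imwrite("pics/g15.png",crop(s,.458,-.313,.02,12,25))
E
```

```text
25.4 [ 0.4576 -0.3131  0.0041] yaw y-axis deg -0.060772700392000854 tz [ 0.0006 -0.0005 -1.    ] F [-0.1072  0.2639  5.0004] gap 0.3960424484422634 q [-0.7384  0.67    1.6893  0.0001  0.7815 -0.7374]
(array([ 0.45933252, -0.31297976]), np.float64(63.94453811645508))
```

View pics/g15.png

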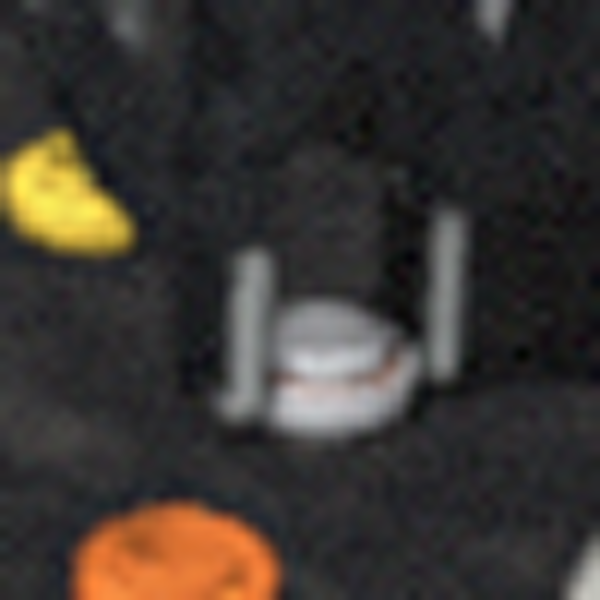

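Call:
send_rows --pt "0.2 0 0 2 0" --pt "0.2 0 0 5 0" --pt "0.2 0 0 9 0" --pt "0.2 0 0 13 0" --pt "0.2 0 0 17 0"

```text
clock: 25.87
position: [0.457, -0.3126, 0.175]
orientation: [-2.222, -2.22, -0.0]
wrist_force: [1.1, -0.3, 0.4]
finger_gap: 0.4
```

Call:
send_rows --pt "0.2 1.5 2 0.5 0" --pt "0.2 4 5 0.5 0" --pt "0.2 6.5 8 0.5 0" --pt "0.2 9 11.1 0.5 0" --pt "0.2 11 13.6 0.5 0"

```text
clock: 26.28
position: [0.5686, -0.1748, 0.1785]
orientation: [-2.222, -2.221, -0.001]
wrist_force: [0.4, -1.2, -0.1]
finger_gap: 0.396
```

Call:
send_rows --pt "0.2 1 1.2 0 0" --pt "0.2 1.7 2.1 0 0" --pt "0.2 1.7 2.1 0 0" --pt "0.2 1.7 2.1 -1.5 0" --pt "0.2 1.7 2.1 -2 0"

```text
clock: 26.7
position: [0.5832, -0.1566, 0.1572]
orientation: [-2.222, -2.218, 0.002]
wrist_force: [-0.3, -0.4, -1.3]
finger_gap: 0.398
```

Call:
send_rows --pt "0.2 0 0 0 0" --pt "0.2 0 0 0 0" --pt "0.2 0 0 0 0" --pt "0.2 0 0 0 0" --pt "0.2 0 0 0 0"

```text
clock: 27.12
position: [0.5845, -0.1564, 0.1593]
orientation: [2.222, 2.219, 0.001]
wrist_force: [0.2, 0.5, 0.1]
finger_gap: 0.393
```

```bash
python3 st.py
```

```text
27.1167 [ 0.5845 -0.1564  0.1593] yaw y-axis deg -0.08272227994993413 tz [ 0.001  -0.0004 -1.    ] F [0.1965 0.4662 0.0946] gap 0.39253800034874564 q [-0.388   0.5479  1.3977  0.      1.1949 -0.3866]
```

Call:
send_rows --pt "0.2 0.02 0.05 -0.5 0" --pt "0.2 0.02 0.05 -1 0" --pt "0.2 0.02 0.05 -1.5 0" --pt "0.2 0.02 0.05 -1.5 0" --pt "0.2 0.02 0.05 -1.5 0"

```text
clock: 27.53
position: [0.5843, -0.1553, 0.143]
orientation: [-2.222, -2.22, 0.001]
wrist_force: [0.3, 0.3, 0.6]
finger_gap: 0.399
```

Call:
send_rows --pt "0.2 0 0 -0.1 0" --pt "0.2 0 0 -0.2 0" --pt "0.2 0 0 -0.3 0" --pt "0.2 0 0 -0.4 0" --pt "0.2 0 0 -0.4 0"

```text
clock: 27.95
position: [0.5845, -0.1555, 0.1395]
orientation: [-2.222, -2.22, 0.0]
wrist_force: [-0.7, -0.3, -0.3]
finger_gap: 0.397
```

```bash
python3 st.py
```

```text
27.95 [ 0.5845 -0.1555  0.1395] yaw y-axis deg -0.05747560458687462 tz [-0.0002  0.0001 -1.    ] F [-0.6799 -0.2674 -0.3301] gap 0.39718938734576165 q [-0.3866  0.5675  1.4218  0.      1.1524 -0.3856]
```

Call:
send_rows --pt "0.2 0 0 -0.1 0" --pt "0.2 0 0 -0.15 0" --pt "0.2 0 0 -0.2 0" --pt "0.2 0 0 -0.25 0" --pt "0.2 0 0 -0.25 0"

```text
clock: 28.37
position: [0.5847, -0.1555, 0.1381]
orientation: [2.222, 2.22, 0.0]
wrist_force: [-2.8, -0.5, 5.4]
finger_gap: 0.398
```

```bash
python3 st.py; python3 sn.py 16 side;python3 - <<'E'
from h import *
s=load("side16")
cv2.imwrite("pics/g16.png",crop(s,.585,-.155,.13,12,25,))
E
```

```text
28.3667 [ 0.5847 -0.1555  0.1381] yaw y-axis deg -0.054197890164852824 tz [ 0.0008 -0.0004 -1.    ] F [-2.7599 -0.538   5.3983] gap 0.3981286955069443 q [-0.3865  0.5686  1.4238 -0.0001  1.1482 -0.3856]
```

View pics/g16.png

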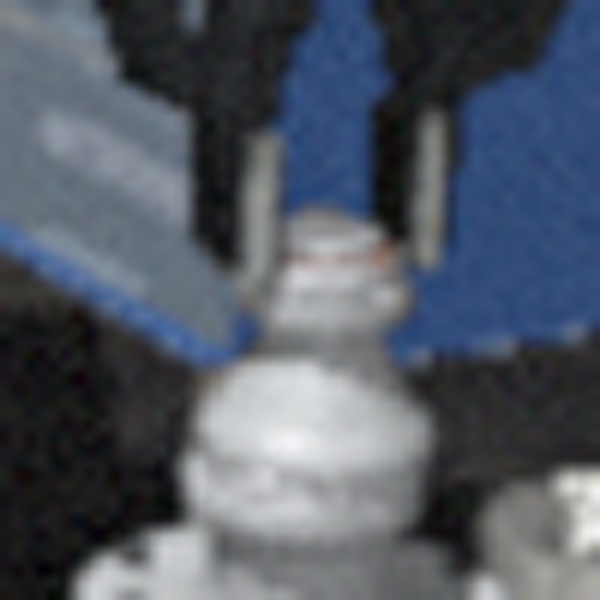

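Call:
send_rows --pt "0.6 0 0 0.15 0" --pt "0.9 0 0 0.15 0" --pt "1 0 0 0.5 0" --pt "1 0 0 3 0" --pt "1 0 0 6 0"

```text
clock: 28.83
position: [0.5833, -0.155, 0.1955]
orientation: [-2.219, -2.217, 0.003]
wrist_force: [0.3, 0.6, 0.5]
finger_gap: 0.997
```

Call:
send_rows --pt "1 0.4 4 0 0" --pt "1 0.9 8 0 0" --pt "1 1.4 12 0 0" --pt "1 1.9 16 0 0" --pt "1 2.4 20 0 0"

```text
clock: 29.25
position: [0.6086, 0.0462, 0.1974]
orientation: [2.223, 2.22, 0.0]
wrist_force: [0.2, -0.4, -0.2]
finger_gap: 1.002
```

```bash
python3 st.py;  python3 sn.py 17 side top;python3 - <<'E'
from h import *
np.set_printoptions(precision=4,suppress=True)
s=load("side17");t=load("top17")
cv2.imwrite("pics/g17.png",np.hstack([crop(s,.585,-.155,.13,10,20,[(outline(s,.5847+.0013,-.1557,[(.138,.02)]),(0,255,0)),(outline(s,.5847+.0013,-.1557,SOL["small_ring"],.134),(0,0,255))]),crop(t,.585,-.155,.13,10,20)]))
W=cloud(t).reshape(-1,3); r=np.hypot(W[:,0]-.5835,W[:,1]+.1548)
for a,b in ((.0105,.013),(.013,.018),(.018,.02)):
    m=(r<b)&(r>a)&(W[:,2]>.125);print(m.sum(),np.percentile(W[m,2],[25,50,75,90]))
W0=cloud(load("top0")).reshape(-1,3); r=np.hypot(W0[:,0]-.4555,W0[:,1]+.3115)
for a,b in ((.0105,.013),(.013,.018),(.018,.02)):
    m=(r<b)&(r>a)&(W0[:,2]>.002);print("bench",m.sum(),np.percentile(W0[m,2],[25,50,75,90]))
m=(abs(W0[:,1]-.18)<.08)&(W0[:,2]>.02)&(W0[:,0]>.55)&(W0[:,0]<1.0); 
for zl in (.02,.05,.1,.15,.2,.25): 
    k=m&(W0[:,2]>zl)&(W0[:,2]<zl+.05); print(zl,k.sum(), np.percentile(W0[k,0],[0,1,5]) if k.sum() else 0)
print(fit(t,.6224,.1805,SOL["blank"],search=.006),fit(s,.6245,.1803,SOL["blank"],search=.006))
E
```

```text
29.25 [0.6086 0.0462 0.1974] yaw y-axis deg -0.08621654163980848 tz [ 0.0003 -0.     -1.    ] F [ 0.2411 -0.4466 -0.2477] gap 1.002036460334582 q [-0.0497  0.5249  1.3273  0.      1.2891 -0.0482]
38 [0.1396 0.147  0.1495 0.151 ]
84 [0.1441 0.1458 0.1473 0.149 ]
37 [0.1353 0.1389 0.1441 0.1471]
bench 31 [0.0128 0.0146 0.0155 0.018 ]
bench 74 [0.0095 0.0113 0.0131 0.0152]
bench 12 [0.0028 0.0051 0.0121 0.0135]
0.02 465 [0.7038 0.7078 0.7132]
0.05 571 [0.7029 0.7041 0.7072]
0.1 513 [0.7122 0.7129 0.7142]
0.15 789 [0.7041 0.7054 0.7087]
0.2 788 [0.7033 0.7048 0.7076]
0.25 3791 [0.7115 0.714  0.7164]
(array([0.6264, 0.1809]), np.float64(0.76031494140625)) (array([0.6243, 0.1789]), np.float64(57.966766357421875))
```

View pics/g17.png

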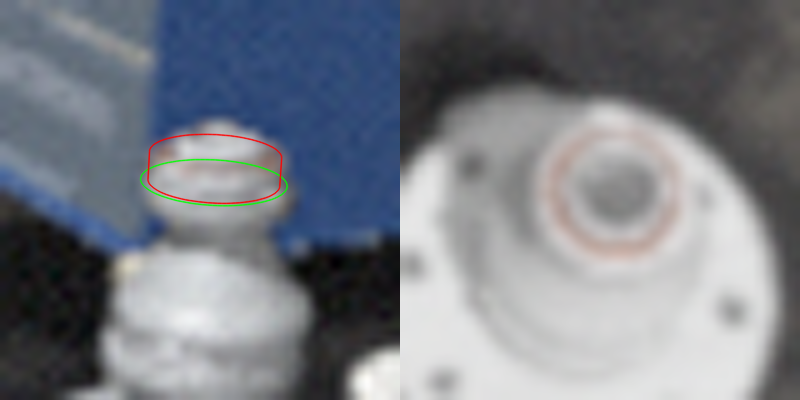

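```bash
python3 - <<'E'
from h import *
W=cloud(load("top6")).reshape(-1,3)  # TCP .5853,-.1565,.1147
m=(abs(W[:,1]+.1565)<.12)
for z in np.arange(.12,.5,.04):
    k=m&(W[:,2]>z)&(W[:,2]<z+.04); print(round(z-.1147,2),k.sum(), (np.percentile(W[k,0],[95,99])-.5853).round(3) if k.sum()>5 else 0)
print(.6235-.704)
E
```

```text
0.01 16 [0.484 0.485]
0.05 0 0
0.09 0 0
0.13 4 0
0.17 27 [-0.     0.003]
0.21 225 [-0.003  0.004]
0.25 221 [-0.02  -0.015]
0.29 267 [0.011 0.045]
0.33 3692 [0.03  0.043]
0.37 174 [-0.058 -0.053]
-0.0804999999999999
```

Call:
send_rows --pt "1 0.4 4 0 0" --pt "1 0.9 8 0 0" --pt "1 1.4 12 0 0" --pt "1 1.5 13.3 -1 0" --pt "1 1.5 13.3 -4 0" --grip_force 20

```text
clock: 29.77
position: [0.6261, 0.1814, 0.161]
orientation: [2.214, 2.221, 0.013]
wrist_force: [0.8, -0.9, -0.3]
finger_gap: 1.002
```

Call:
send_rows --pt "1 0 0 -3 0" --pt "1 0 0 -6.5 0" --pt "1 0 0 -10 0" --pt "1 0 0 -12 0" --pt "1 0 0 -12 0"

```text
clock: 30.18
position: [0.6201, 0.176, 0.0315]
orientation: [-2.219, -2.216, 0.013]
wrist_force: [-0.4, 0.0, -0.2]
finger_gap: 0.998
```

```bash
python3 st.py
```

```text
30.1833 [0.6201 0.176  0.0315] yaw y-axis deg -0.08347159721177261 tz [-0.0101 -0.0019 -0.9999] F [-0.3715  0.0474 -0.2159] gap 0.9977632932351569 q [ 0.1579  0.7612  1.3811 -0.0004  1.0095  0.1595]
```

Call:
send_rows --pt "1 0 0 -1 0" --pt "1 0 0 -2 0" --pt "1 0 0 -2.5 0" --pt "1 0 0 -2.5 0" --pt "1 0 0 -2.5 0"

```text
clock: 30.6
position: [0.624, 0.1775, 0.0128]
orientation: [2.222, 2.22, 0.001]
wrist_force: [0.1, 0.1, 0.4]
finger_gap: 0.999
```

```bash
python3 st.py
```

```text
30.6 [0.624  0.1775 0.0128] yaw y-axis deg -0.058206899786483794 tz [ 0.0011  0.0001 -1.    ] F [0.0838 0.1279 0.3825] gap 0.999088645292975 q [ 0.1591  0.7862  1.39   -0.0001  0.9643  0.1602]
```

Adjust y +2 mm, z −10.8 mm, then close.

Call:
send_rows --pt "1 0 0.2 -0.7 0" --pt "1 0 0.2 -1.08 0" --pt "1 0 0.2 -1.08 0" --pt "0.6 0 0.2 -1.08 0" --pt "0.3 0 0.2 -1.08 0"

```text
clock: 31.02
position: [0.6237, 0.1796, 0.0015]
orientation: [2.222, 2.22, 0.0]
wrist_force: [0.2, -1.0, 0.4]
finger_gap: 0.747
```

Call:
send_rows --pt "0.3 0 0 0 0" --pt "0.3 0 0 0 0" --pt "0.3 0 0 0 0" --pt "0.3 0 0 0 0" --pt "0.3 0 0 0 0"

```text
clock: 31.43
position: [0.6237, 0.1795, 0.0018]
orientation: [2.222, 2.22, 0.0]
wrist_force: [-0.6, -0.9, 3.8]
finger_gap: 0.453
```

```bash
python3 st.py; python3 sn.py 18 side;python3 - <<'E'
from h import *
s=load("side18"); print(fit(s,.6245,.18,SOL["blank"],search=.005))
cv2.imwrite("pics/g18.png",crop(s,.624,.18,.02,12,25))
E
```

```text
31.4333 [0.6237 0.1795 0.0018] yaw y-axis deg -0.057216381496941936 tz [ 0.0004  0.     -1.    ] F [-0.5825 -0.8685  3.7755] gap 0.4529406480471456 q [ 0.1623  0.8015  1.394  -0.      0.9456  0.1633]
(array([0.62416891, 0.17896845]), np.float64(54.61394119262695))
```

View pics/g18.png

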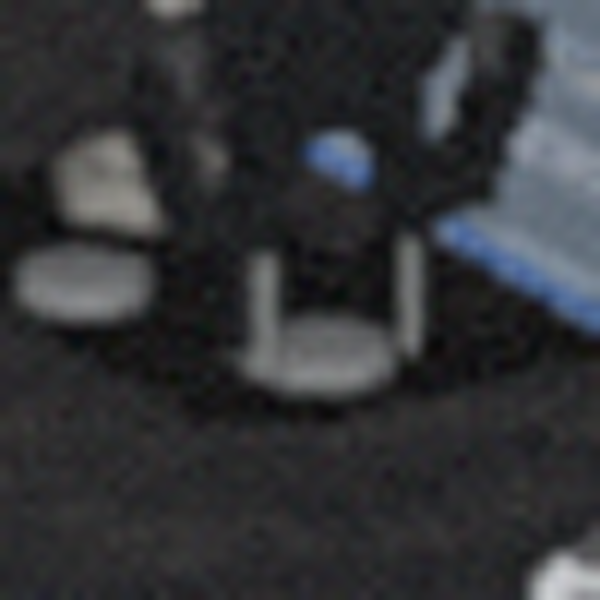

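Call:
send_rows --pt "1 0 0 0 0" --pt "1 0 0 0 0" --pt "1 0 0 0.8 0" --pt "1 0 0 1.2 -0.12" --pt "1 0 0 1.2 -0.24"

```text
clock: 31.9
position: [0.6244, 0.1796, 0.0147]
orientation: [2.477, 1.931, 0.003]
wrist_force: [0.4, 0.0, 0.4]
finger_gap: 1.0
```

Call:
send_rows --pt "1 0 0 0 -0.12" --pt "1 0 0 0 -0.24" --pt "1 0 0 0 -0.36" --pt "1 0 0 0 -0.48" --pt "1 0 0 0 -0.6"

```text
clock: 32.32
position: [0.6238, 0.1795, 0.0138]
orientation: [2.938, 1.112, 0.001]
wrist_force: [-0.9, -0.1, -0.5]
finger_gap: 1.0
```

Call:
send_rows --pt "1 0 0 0 -0.12" --pt "1 0 0 0 -0.24" --pt "1 0 0 0 -0.36" --pt "1 0 0 0 -0.48" --pt "1 0 0 0 -0.6"

```text
clock: 32.73
position: [0.6238, 0.1795, 0.0138]
orientation: [3.136, 0.194, 0.001]
wrist_force: [0.3, -0.4, -0.3]
finger_gap: 0.998
```

Call:
send_rows --pt "1 0 0 0 -0.12" --pt "1 0 0 -0.8 -0.13" --pt "1 0 0 -1.2 -0.13" --pt "1 0 0 -1.2 -0.13" --pt "0.6 0 0 -1.2 -0.13"

```text
clock: 33.15
position: [0.6232, 0.1794, 0.0007]
orientation: [3.141, 0.003, -0.002]
wrist_force: [0.1, 0.2, 0.4]
finger_gap: 0.888
```

Call:
send_rows --pt "0.2 0 0 0 0" --pt "0.2 0 0 0 0" --pt "0.2 0 0 0 0" --pt "0.2 0 0 0 0" --pt "0.2 0 0 0 0"

```text
clock: 33.57
position: [0.6238, 0.1795, 0.0018]
orientation: [3.142, 0.0, 0.001]
wrist_force: [-1.7, -0.1, 3.1]
finger_gap: 0.451
```

Call:
send_rows --pt "0.2 0 0 0 0" --pt "0.2 0 0 0 0" --pt "0.2 0 0 0 0" --pt "0.2 0 0 0 0" --pt "0.2 0 0 0 0" --grip_force 45

```text
clock: 33.98
position: [0.6238, 0.1796, 0.002]
orientation: [-3.142, 0.0, -0.001]
wrist_force: [-1.4, -0.3, 5.7]
finger_gap: 0.432
```

```bash
python3 st.py; python3 sn.py 19 side;python3 - <<'E'
from h import *
s=load("side19"); print(fit(s,.6245,.18,SOL["blank"],search=.005))
cv2.imwrite("pics/g19.png",crop(s,.624,.18,.02,12,25))
E
```

```text
33.9833 [0.6238 0.1796 0.002 ] yaw y-axis deg -90.00115819468431 tz [ 0.0008  0.     -1.    ] F [-1.375  -0.2761  5.6928] gap 0.43193850549603124 q [ 0.1624  0.8013  1.3937 -0.0001  0.9458  1.7332]
(array([0.62547851, 0.17738498]), np.float64(45.33176803588867))
```

View pics/g19.png

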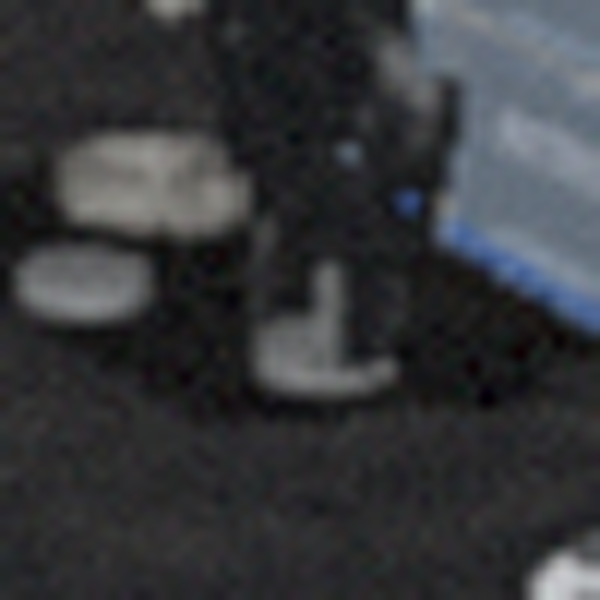

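Call:
send_rows --pt "0.2 0 0 2 0" --pt "0.2 0 0 5 0" --pt "0.2 0 0 9 0" --pt "0.2 0 0 13 0" --pt "0.2 0 0 17 0"

```text
clock: 34.45
position: [0.623, 0.1794, 0.1724]
orientation: [3.141, -0.0, -0.002]
wrist_force: [1.0, 0.4, -0.6]
finger_gap: 0.434
```

Call:
send_rows --pt "0.2 -0.3 -3 1 0" --pt "0.2 -0.8 -7 1.5 0" --pt "0.2 -1.3 -11 1.5 0" --pt "0.2 -1.8 -15 1.5 0" --pt "0.2 -2.3 -19 1.5 0"

```text
clock: 34.87
position: [0.5999, -0.012, 0.1861]
orientation: [3.141, 0.001, -0.0]
wrist_force: [0.2, 0.1, -0.7]
finger_gap: 0.433
```

Call:
send_rows --pt "0.2 -0.4 -4 0 0" --pt "0.2 -0.9 -8 0 0" --pt "0.2 -1.3 -11.5 0 0" --pt "0.2 -1.6 -14.3 0 0" --pt "0.2 -1.6 -14.5 0 0"

```text
clock: 35.28
position: [0.5836, -0.1608, 0.1858]
orientation: [3.14, -0.008, -0.001]
wrist_force: [-0.2, -0.2, -1.0]
finger_gap: 0.433
```

Call:
send_rows --pt "0.2 0 0 -0.5 0" --pt "0.2 0 0 -1 0" --pt "0.2 0 0 -1.5 0" --pt "0.2 0 0 -1.5 0" --pt "0.2 0 0 -1.5 0"

```text
clock: 35.7
position: [0.5845, -0.1541, 0.1707]
orientation: [-3.141, -0.003, 0.002]
wrist_force: [-0.7, -0.2, -1.2]
finger_gap: 0.435
```

```bash
python3 st.py
```

```text
35.7 [ 0.5845 -0.1541  0.1707] yaw y-axis deg -89.90601129669281 tz [-0.0012  0.0005 -1.    ] F [-0.6913 -0.226  -1.1864] gap 0.4348946838034176 q [-0.3845  0.5377  1.3821  0.      1.2232  1.1847]
```

Call:
send_rows --pt "0.2 0.02 -0.15 -0.5 0" --pt "0.2 0.02 -0.15 -1 0" --pt "0.2 0.02 -0.15 -1.5 0" --pt "0.2 0.02 -0.15 -1.5 0" --pt "0.2 0.02 -0.15 -1.5 0"

```text
clock: 36.12
position: [0.5846, -0.1569, 0.1559]
orientation: [-3.141, 0.0, 0.001]
wrist_force: [-0.2, 0.2, -1.0]
finger_gap: 0.437
```

```bash
python3 st.py
```

```text
36.1167 [ 0.5846 -0.1569  0.1559] yaw y-axis deg -90.00971191376718 tz [-0.0009  0.0003 -1.    ] F [-0.1697  0.2139 -1.0107] gap 0.43652843148793435 q [-0.3887  0.5525  1.3996 -0.0001  1.1905  1.1823]
```

Call:
send_rows --pt "0.2 0 0.11 -0.1 0" --pt "0.2 0 0.11 -0.3 0" --pt "0.2 0 0.11 -0.3 0" --pt "0.2 0 0.11 -0.3 0" --pt "0.2 0 0.11 -0.3 0"

```text
clock: 36.53
position: [0.5849, -0.1559, 0.1535]
orientation: [3.141, -0.0, 0.0]
wrist_force: [-0.4, -0.8, -1.5]
finger_gap: 0.44
```

Call:
send_rows --pt "0.2 0 0 -0.1 0" --pt "0.2 0 0 -0.2 0" --pt "0.2 0 0 -0.3 0" --pt "0.2 0 0 -0.35 0" --pt "0.2 0 0 -0.35 0"

```text
clock: 36.95
position: [0.5847, -0.1559, 0.1497]
orientation: [-3.142, 0.0, 0.001]
wrist_force: [0.9, -0.4, -1.3]
finger_gap: 0.437
```

```bash
python3 st.py
```

```text
36.95 [ 0.5847 -0.1559  0.1497] yaw y-axis deg -90.01130911635103 tz [-0.0004  0.     -1.    ] F [ 0.8852 -0.3859 -1.2718] gap 0.43689527957792224 q [-0.3871  0.5579  1.4084 -0.0001  1.1756  1.184 ]
```

Call:
send_rows --pt "0.2 0 0 -0.1 0" --pt "0.2 0 0 -0.15 0" --pt "0.2 0 0 -0.2 0" --pt "0.2 0 0 -0.25 0" --pt "0.2 0 0 -0.25 0"

```text
clock: 37.37
position: [0.5849, -0.1559, 0.148]
orientation: [3.141, -0.0, 0.001]
wrist_force: [-1.3, 0.2, 3.4]
finger_gap: 0.436
```

```bash
python3 st.py; python3 sn.py 20 side;python3 - <<'E'
from h import *
s=load("side20")
cv2.imwrite("pics/g20.png",crop(s,.585,-.155,.13,12,25,))
E
```

```text
37.3667 [ 0.5849 -0.1559  0.148 ] yaw y-axis deg -90.00792935786394 tz [ 0.0006 -0.0003 -1.    ] F [-1.3118  0.1572  3.3882] gap 0.43615258425590475 q [-0.387   0.5594  1.4108 -0.0001  1.1707  1.184 ]
```

View pics/g20.png

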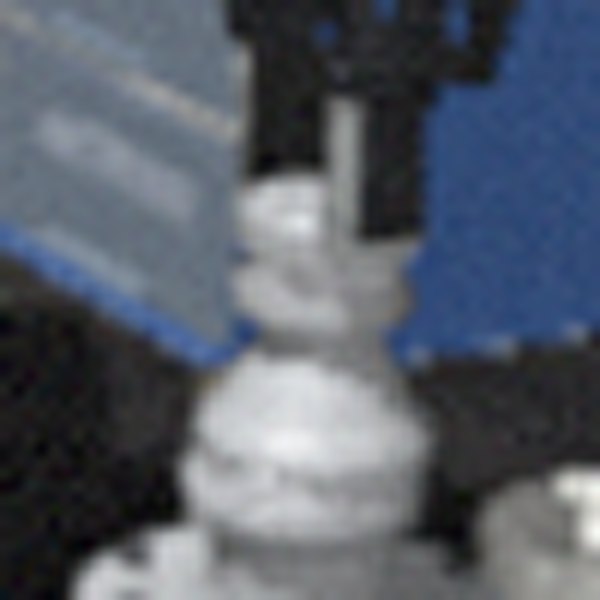

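Seated at 0.148. Release, lift and withdraw.

Call:
send_rows --pt "0.6 0 0 0.15 0" --pt "0.9 0 0 0.15 0" --pt "1 0 0 0.5 0" --pt "1 0 0 3 0" --pt "1 0 0 6 0"

```text
clock: 37.83
position: [0.5835, -0.1554, 0.2058]
orientation: [-3.14, 0.0, 0.008]
wrist_force: [0.9, 0.4, -0.3]
finger_gap: 0.999
```

Call:
send_rows --pt "1 -1 4 0 0" --pt "1 -2 8 0 0" --pt "1 -3 12 0 0" --pt "1 -4 16 0 0" --pt "1 -5 20 0 0"

```text
clock: 38.25
position: [0.5341, 0.0457, 0.2076]
orientation: [3.142, -0.001, 0.001]
wrist_force: [1.8, 0.1, 0.2]
finger_gap: 1.0
```

Call:
send_rows --pt "1 -1 4 0 0" --pt "1 -1 5 0 0" --pt "1 -1 5 0 0" --pt "1 -1 5 0 0" --pt "1 -1 5 0 0"

```text
clock: 38.67
position: [0.5253, 0.093, 0.2074]
orientation: [3.141, -0.001, 0.0]
wrist_force: [0.3, -0.8, -0.0]
finger_gap: 1.001
```

```bash
python3 st.py; python3 sn.py 21 side top;python3 - <<'E'
from h import *
np.set_printoptions(precision=4,suppress=True)
s=load("side21");t=load("top21")
cv2.imwrite("pics/g21.png",np.hstack([crop(s,.585,-.155,.12,8,25,[(outline(s,.586,-.1557,[(.146,.02),(.156,.02)]),(0,255,0))]),crop(t,.585,-.155,.13,8,25)]))
W=cloud(t).reshape(-1,3); r=np.hypot(W[:,0]-.5835,W[:,1]+.1545); m=(r<.019)&(W[:,2]>.14)
print(m.sum(),np.percentile(W[m,2],[10,25,50,75,90])); P=W[m]; A=np.c_[P[:,:2]-P[:,:2].mean(0),np.ones(len(P))]; print("slope",np.linalg.lstsq(A,P[:,2],rcond=None)[0])
print(fit(s,.586,-.1556,[(.146,.02),(.156,.02)],search=.006),fit(t,.5837,-.1548,[(.146,.02),(.156,.02)],search=.006))
E
```

```text
38.6667 [0.5253 0.093  0.2074] yaw y-axis deg -90.05361273151004 tz [ 0.0002 -0.0006 -1.    ] F [ 0.3382 -0.8456 -0.0065] gap 1.001178069579499 q [ 0.0319  0.3776  1.5395 -0.0006  1.2243  1.6039]
202 [0.1528 0.1547 0.1561 0.1572 0.1585]
slope [ 0.0319 -0.0049  0.1558]
(array([ 0.5873, -0.1553]), np.float64(49.39863204956055)) (array([ 0.5859, -0.1549]), np.float64(48.76007080078125))
```

View pics/g21.png

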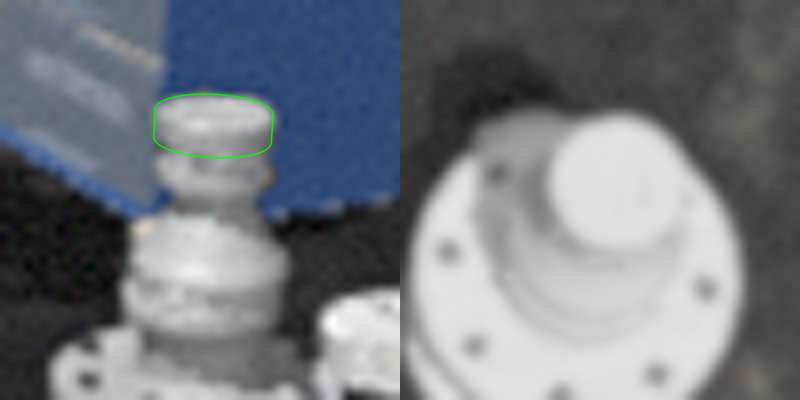

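View pics/side21.png

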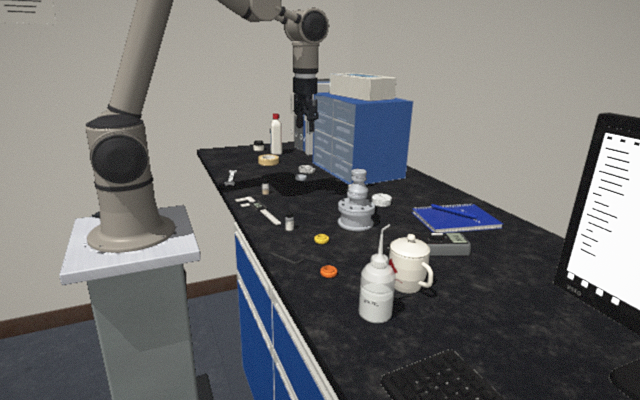

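```bash
python3 - <<'E'
from h import *
W=cloud(load("top21")).reshape(-1,3); r=np.hypot(W[:,0]-.5845,W[:,1]+.155); m=(r<.014)&(W[:,2]>.14); P=W[m]; A=np.c_[P[:,:2]-P[:,:2].mean(0),np.ones(len(P))]; print("slope",np.linalg.lstsq(A,P[:,2],rcond=None)[0],len(P))
from station import robot
print(robot.sign_off())
E
```

```text
slope [0.01549874 0.00034965 0.15587571] 106
the job is handed in; nothing more can be done
None
```

I stacked the large ring, reducer, small ring and blank on the trap's inlet in that order. Each piece was centred by gripping it twice at right angles, then lowered until contact, released and left. I handed the job in at about 39 s of the 115 s; the hand-in itself reports no verdict.

**Height:** Each piece made contact within 1 mm of its calculated seated height. After release, the top camera's depth readings agreed:

| Piece | Measured height | Expected |
|---|---|---|
| Large ring (collar) | same height profile above its base as when it lay on the bench | – |
| Reducer top | 137.2 mm | 138 mm |
| Small ring collar | 145.8 mm | 146 mm |
| Blank top | 155.9 mm | 156 mm |

**Level:** The blank's top surface has a slope of about 0.015 rad, within depth noise. A first estimate of 0.03 rad used points out to the disc's edge. The other three pieces' level was judged only from the pictures and the seating heights.

**Centring:** This was not confirmed precisely. The two cameras disagree by 1–2 mm sideways, in line with their calibration. I relied on the gripper centring and the low insertion force: no piece showed noticeable resistance until it was within about 1 mm of fully home.

**First grasp:** My first try at the large ring landed on top of its collar with about 8 N, so I regripped it lower.

**Vials:** I stayed clear of all three vials on every move. In the last side picture the two black-capped ones are upright; the pale-capped one is behind the trap and I did not check it separately.

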